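Cure a batch of costume armour plates under the pedal-lowered lamp

TASK

Put every grey armour plate, keel up, into its own bay of the white tray, then slide the tray by its red handle under the blue lamp head, straight and centred, right up to the grey column behind, letting nothing touch the lamp head or the metal hood on its underside. Press the orange pedal down to its stop and hold it there for a good two seconds, let it come up again, and draw the tray back out until it is well clear of the lamp head. Then lay all the plates flat, keel up, on the green cutting mat, and leave the empty tray and the other things on the bench in peace.

Things in the scene. Friction and masses are not known exactly. Their poses are not given: they have to be found in the camera images.
- plate_a_mid (a point): silver-grey armour plate, 88 x 54 x 8 mm, with a raised brass-coloured keel (70 long, 16 wide, from 8 to 32 mm above the underside) along its middle to hold it by; 130 g. The point is its centre, 16 mm above the underside; x along the keel, z up out of the keel side. Starts keel up on the bench at the far right. May be absent
- plate_b_mid (a point): silver-grey armour plate, 88 x 54 x 8 mm, with a raised brass-coloured keel (70 long, 16 wide, from 8 to 32 mm above the underside) along its middle to hold it by; 130 g. The point is its centre, 16 mm above the underside; x along the keel, z up out of the keel side. Starts keel up on the bench at the far right. May be absent
- plate_c_mid (a point): silver-grey armour plate, 88 x 54 x 8 mm, with a raised brass-coloured keel (70 long, 16 wide, from 8 to 32 mm above the underside) along its middle to hold it by; 130 g. The point is its centre, 16 mm above the underside; x along the keel, z up out of the keel side. Starts keel up on the bench at the far right. May be absent
- tray_mid (a point): white open tray, starts empty, 224 (its x) x 114 mm (its y), walls 5 mm thick, 16 mm high, floor 5 mm; two 5 mm dividers make three bays side by side along its x, each 68 x 104 mm inside, centred at x = -73, 0, +73 mm: one plate fits each bay, keel along the tray's y. 450 g; slides on the bench. The point is the centre of its floor's upper face, 5 mm above the bench; z up
- tray_handle (a point): the tray's red handle: an upright square post, 24 x 24 mm, top 46 mm above the bench, standing 135 mm from the tray's centre on its -y side, joined to the tray by a flat strip 10 mm high. The point is on the post's axis 30 mm above the bench, that is (0, -135, +25) mm from tray_mid in the tray's axes
- station_bay (a point): curing station, fixed: point on the bench under the middle of the blue lamp head. +y points in to the grey column (250 wide, 80 deep, 150 mm high), whose face, the back stop, is at y = +65 mm; front and sides are open. A tray that is home lies with its x along this x, centre at about (0, +8) mm, far wall against the column, handle out in front; its plates' keels reach 37 mm above the bench
- pedal (a joint): orange spring pedal: 0 = up, 0.30 rad = down on its stop; it springs back up when let go. It lowers the hood
- pedal_toe (a point): where to press the orange pedal: on its upper face near the free end, 54 mm above the bench when up, 27 mm lower at the stop. The pedal is 108 x 70 mm, on a black base 130 x 84 mm fixed to the bench; its hinge is 90 mm from this point along the point's +x, 22 mm above the bench. About 5 N to start it, 10 N at the stop
- mat_top (a point): green cutting mat fixed to the bench, 220 mm (x) x 140 mm (y), 4 mm thick; the point is the centre of its upper face. Three plates fit side by side along its x with their keels along its y
- lamp_head: blue lamp head overhanging from the column, 250 (x) x 130 mm (y), 70 to 140 mm above the bench, its front edge at y = -65 mm of station_bay. Under it hangs an aluminium hood, underside 58 mm above the bench, which comes down 16 mm (to 42 mm) as the pedal is pressed. Nothing may touch either. Origin: centre of the lamp head's underside, axes as station_bay
- pincushion: red pincushion, 52 mm across, 38 mm high, origin under its centre; bystander
- spool: blue thread spool standing up, 40 mm across, 50 mm high, origin under its centre; bystander
- glass_mug: glass mug, 72 mm across, 85 mm high, origin under its centre; bystander
- jar: amber jar, 56 mm across, 70 mm high, origin under its centre; bystander
- big_cone: green thread cone, 70 mm across, 125 mm high, origin under its centre; bystander
- pattern_book: red pattern book lying flat, 120 x 170 x 22 mm, origin under its centre; bystander
There are look-alikes about, which are no part of the job. Leave any purple or turquoise look-alike of the part that bears plate_c_mid alone.

How it is judged:
By the outcome, as a careful person would: the job done as asked, in the order asked, and still so for the second after the job is handed in, with the robot touching nothing.
Of plate_a, plate_b, plate_c only 2 to 3 are there at a start; the rules pass over those that are not, and their reading is None.
At some moment in a run one of plate_a, plate_b, plate_c, tray may be knocked a few centimetres aside while the robot is not near it.
Once in a run the grip may slacken for a moment while it holds something.
It also fails if it takes over 210 s, if anything falls off the work surface, if the arm or the gripper's body presses on something with over 40 N, if the wrist force passes 120 N, or if a joint passes its speed limit or range.

ROBOT

A 6-joint arm with a two-finger parallel gripper is mounted at the origin on the work surface. World frame = base frame: x ahead of the robot, y to its left, z up, the work surface at z = 0. Lengths are in m, angles in degrees, forces in N, time in s.
With the tool pointing down it reaches from about 0.4 to 0.825 m from the base axis. Payload 7 kg.
Tool frame: the origin (TCP) lies between the finger pads; the fingertips stand ctrl.nose_length ahead of it and the grasp point (between the pads) lies 2 mm behind it (ctrl.nose_length is the distance from the TCP to the fingertips, in m); z points along the fingers, y is the line along which they close (so a half turn about z gives the same grasp; the last joint's range is limited). The gripper opens to 88 mm and grips with 3 to 60 N. Pads are 19 mm wide; open, the fingers measure 130 mm over their backs; the gripper's body (78 mm by 193 mm) begins 47 mm behind the grasp point.
Start: joints at [84.116, 20.546, 0.682, 0, -70.136, -16.507], TCP at [0.257, 0.624, 0.244] pointing down, gripper open.
Joint ranges: [-176.03, 176.03], [-82.01, 121.73], [-58.28, 71.71], [-173.87, 95.51], [-174.79, -0.11], [-173.66, 173.66]. Speed limits (degrees/s): [136.94, 136.94, 172.46, 180, 180, 180].

INTERFACE

Orientations are given as [roll, pitch, yaw] about the fixed x, y, z axes, in that order (R = Rz(yaw) Ry(pitch) Rx(roll)).
In Python, from plant import ctrl gives the robot as it stands.
- The arm moves only by the tool apply_moves, never from a script. Its argument "commands" is a list of rows, each a list of 3 entries, a list of its own where there are three numbers: the shift along the world's x, y, z in cm, then the turn about the world's z in rad, then the closure, from 0 (fully open) to 1 (shut). In form: [[[x, y, z], turn, jaw], ...]. A call has 1 to 20 rows; each row is the pose to reach, as a shift and turn from the pose commanded when the call began; what a row does not reach only later rows make up. A row lasts 1/12 s, in which the tool goes at most 41.7 mm and 7.16 degrees, less where a joint would pass 70% of its speed; a pose out of reach is approached as far as the arm can. A call with a gripper value outside its range is refused whole. The fingers move at their own pace and stop on an object; the grip force is fixed at half the most. Time passes only in rows, so rows that repeat a pose let the fingers close. It gives the time, the measured TCP pose, the force, the opening and the grip force at its end, in the units of the state.
- ctrl.get_obs(): the state, without advancing time (a new reading comes with each control period).
- ctrl.snapshot(name): name is "scene" or "top"; returns a dict with "img" (384x512x3 uint8, red, green, blue), "fx", "fy", "cx", "cy" (pixels), "dist_coeffs" ([k1, k2, p1, p2, k3] as OpenCV has them; the pictures are not rectified), "T" (4x4, takes a point from camera to world coordinates). Camera axes: x right, y up, looking along -z (the intrinsics and any distortion apply to the point x, -y, -z); pixel columns grow to the right and rows downward; lengths in m; the calibration is good to about 2 mm. A picture is of the moment at which its call begins. There is no depth.
- ctrl.close_job(): hands the job in; it is judged then, once.
Trained networks look in a picture, given as the dict that the camera call returned (one of the last four; its "shot" number tells which), for a name from the list of things; names that differ only in an ending like _2 or _b are one class to them, and where a whole thing is asked for, a point or a joint stands for the part that bears it (a point fixed in the world has none). Each returns a list of dicts, best first, with "score" (0 to 1); they miss things now and then, are a little off and sometimes report something else, mostly with a low value. They report only what shows in the picture. A call takes as long as a camera call. They do not tell look-alikes from the thing itself.
- ctrl.search_frame(picture, target): "at" ([column, row] in pixels, amid what is visible of it).
- ctrl.spot_point(picture, target): "at" ([column, row] in pixels: a listed point, or the origin of a listed thing).
The state is a dict: "clock": time; "joint_pos": joint angles; "qvel": joint speeds; "tau": joint torques, N m; "tool_pos": TCP position; "orientation": TCP orientation; "force": force on the tool from outside, world axes, zero at the start; "moment": the same for the moment, N m; "opening": finger opening in m; "gripper_force": force on a finger pad.
Only numpy, scipy, OpenCV 4.12 (cv2) and the standard library are available. Lean on these libraries where they do the work, as an engineer would, in place of code of your own. Each camera call takes 0.05 s, during which the arm holds its last target. There are 200 camera calls.

## Working session

There is one attempt and no reset: what is moved stays moved. The work goes in short steps, Python scripts to look and compute and a tool call to move; the robot and the scene stay as the last step left them, time stands still between calls to the robot, and variables do not carry over. Pictures are saved under pics/ and viewed, at most 14 in all, crops included, and the job is handed in when it is done.

Besides the shell and the picture viewer there is one more tool, called as a command line: name --argument value ..., lists and objects as JSON in quotes. apply_moves: Moves the arm, as the interface text tells. Its arguments: {"type":"object","properties":{"commands":{"type":"array"}},"required":["commands"]}

```bash
mkdir -p pics
cat > h.py <<'E'
import numpy as np, cv2, json
from plant import ctrl
def K(s): return np.array([[s["fx"],0,s["cx"]],[0,s["fy"],s["cy"]],[0,0,1.]])
def ray(s,px):
    u=cv2.undistortPoints(np.array(px,float).reshape(-1,1,2),K(s),np.array(s["dist_coeffs"],float)).reshape(-1,2)
    T=np.array(s["T"]); d=np.c_[u[:,0],-u[:,1],-np.ones(len(u))]@T[:3,:3].T
    return T[:3,3],d
def onz(s,px,z):
    o,d=ray(s,px); return o+d*((z-o[2])/d[:,2])[:,None]
def proj(s,P):
    T=np.array(s["T"]); p=(np.atleast_2d(P)-T[:3,3])@T[:3,:3]
    q=np.c_[p[:,0],-p[:,1],-p[:,2]]
    return cv2.projectPoints(q,np.zeros(3),np.zeros(3),K(s),np.array(s["dist_coeffs"],float))[0].reshape(-1,2)
def save(s,n): cv2.imwrite(f"pics/{n}.png",s["img"][:,:,::-1])
E
python3 - <<'E'
from h import *
o=ctrl.get_obs(); print(o, ctrl.nose_length)
for n in ("scene","top"):
    s=ctrl.snapshot(n); save(s,n+"0"); print(n,np.round(s["T"],3).tolist(),s["fx"])
    for t,z in (("plate_a_mid",.016),("tray_mid",.005),("tray_handle",.03),("station_bay",0),("pedal_toe",.054),("mat_top",.004)):
        for d in ctrl.spot_point(s,t)[:5]: print(n,t,np.round(d["at"],1),round(d["score"],2),np.round(onz(s,d["at"],z)[0],3))
E
```

```text
{'clock': 0.0, 'joint_pos': array([ 8.41155429e+01,  2.05904428e+01,  6.34416376e-01, -1.92895110e-02,
       -7.01351196e+01, -1.65051047e+01]), 'qvel': array([ 0.00549762,  0.05658583, -0.05532824,  0.03072737, -0.01290319,
        0.03564977]), 'tau': array([ 1.28761814e-03, -5.82714915e+01,  2.93049502e+01,  6.99714258e+00,
        6.76459749e-03, -1.57782697e-04]), 'tool_pos': array([0.25698121, 0.62368066, 0.24264135]), 'orientation': array([ 1.79907458e+02, -8.51079533e-03, -2.23961240e+01]), 'force': array([-0.28884179,  0.39486614, -0.79193861]), 'moment': array([-0.0213595 ,  0.04023   , -0.00398096]), 'gripper_force': 0.0, 'opening': 0.08782234772627882} 0.017
scene [[-0.353, -0.542, 0.762, 1.389], [0.936, -0.197, 0.293, 0.207], [-0.009, 0.817, 0.577, 0.715], [0.0, 0.0, 0.0, 1.0]] 424.48140120418435
scene plate_a_mid [260.1 241.2] 0.6 [ 0.657 -0.06   0.016]
scene tray_mid [335.6 225.6] 0.6 [0.522 0.1   0.005]
scene tray_handle [286.5 204.7] 0.93 [ 0.511 -0.038  0.03 ]
scene tray_handle [234.3 212.4] 0.41 [ 0.59  -0.157  0.03 ]
scene tray_handle [423.9 227.1] 0.33 [0.483 0.315 0.03 ]
scene pedal_toe [232.2 175.8] 0.52 [ 0.464 -0.215  0.054]
scene mat_top [184.6 174.9] 0.82 [ 0.439 -0.388  0.004]
top [[-0.002, 0.99, -0.138, 0.358], [-1.0, -0.001, 0.004, -0.132], [0.003, 0.138, 0.99, 1.406], [0.0, 0.0, 0.0, 1.0]] 390.2709301907775
top plate_a_mid [233.  160.2] 0.64 [ 0.638 -0.062  0.016]
top tray_mid [186.1 189.1] 0.66 [0.534 0.108 0.005]
top tray_mid [225.1 126.7] 0.65 [ 0.766 -0.031  0.005]
top tray_handle [223.9 195.5] 0.86 [ 0.508 -0.031  0.03 ]
top station_bay [233.5 157.9] 0.33 [ 0.65  -0.063  0.   ]
top pedal_toe [273.9 204.8] 0.75 [ 0.472 -0.207  0.054]
top pedal_toe [233.8 156.2] 0.56 [ 0.644 -0.066  0.054]
```

View pics/scene0.png

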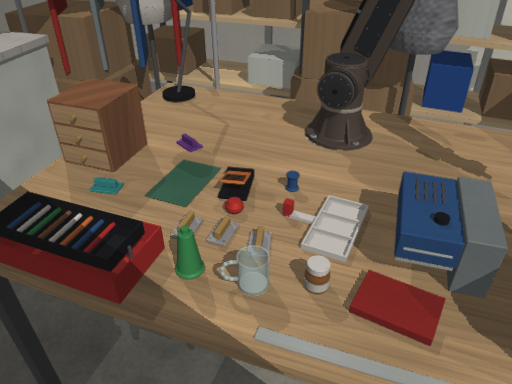

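View pics/top0.png

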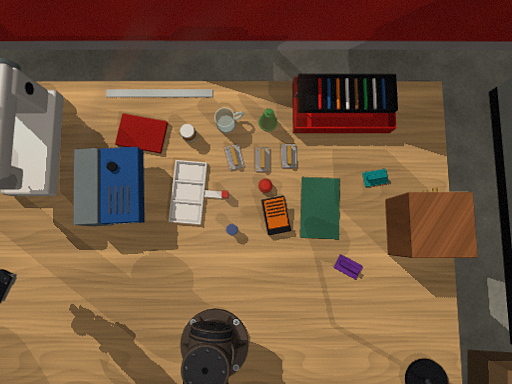

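The scene and top views show three grey plates with brass keels, at about (233,157), (262,159) and (289,155) in top. The purple (348,267) and turquoise (376,178) look-alikes lie apart from them. Tray at (190,192) with its handle at (225,195), station at left (110,185), pedal at (276,215), mat at (320,208). I'll enlarge to confirm and measure.

Run:
```python
from h import *
t=ctrl.snapshot("top"); s=ctrl.snapshot("scene")
a=cv2.resize(t["img"][135:245,60:195][:,:,::-1],None,fx=5.5,fy=5.5,interpolation=cv2.INTER_CUBIC)
b=cv2.resize(t["img"][135:245,195:350][:,:,::-1],None,fx=5,fy=5,interpolation=cv2.INTER_CUBIC)
c=cv2.resize(s["img"][160:265,160:310][:,:,::-1],None,fx=5.3,fy=5.3,interpolation=cv2.INTER_CUBIC)
for n,i in (("ta",a),("tb",b),("sc",c)): cv2.imwrite(f"pics/{n}.png",i)
```

```text
(no output)
```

View pics/ta.png

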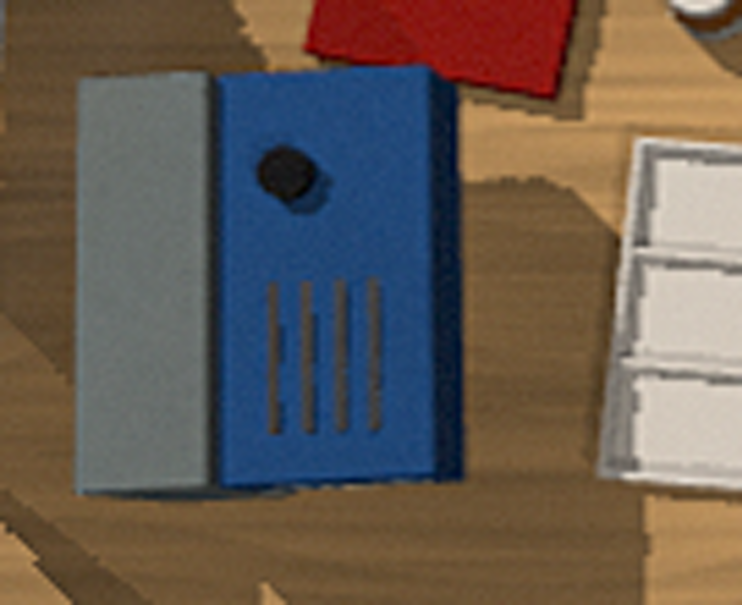

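View pics/tb.png

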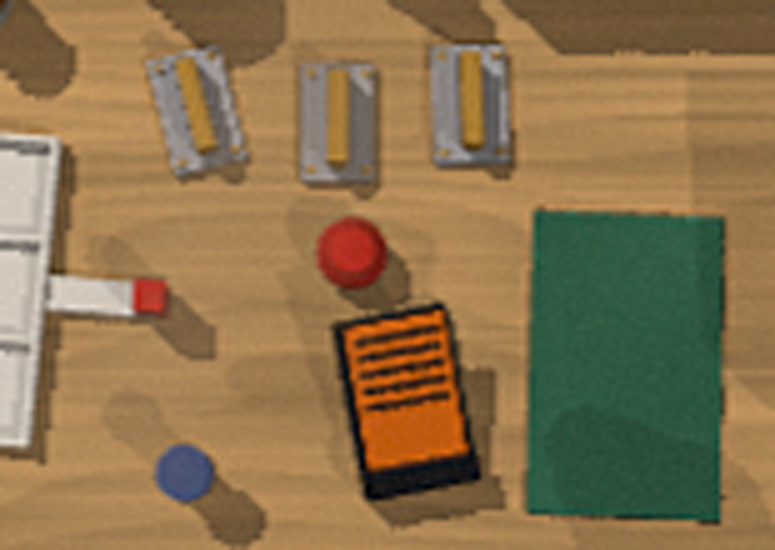

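View pics/sc.png

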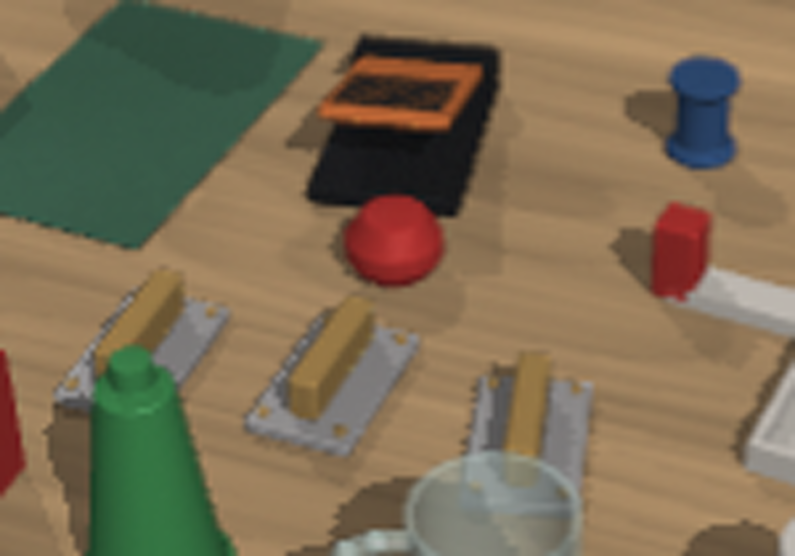

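Confirmed: the three silver-grey plates with brass keels (crop tb (197,105), (339,120), (471,105)) are the real ones. The pedal's free end is the striped one, away from the robot. Now I'll fit the poses.

```bash
cat >> h.py <<'E'
from scipy.optimize import minimize
def box(lx,ly,z0,z1,cx=0,cy=0):
    return np.array([[cx+a*lx/2,cy+b*ly/2,z] for a in(-1,1) for b in(-1,1) for z in(z0,z1)])
def place(P,p):
    c,s_=np.cos(p[2]),np.sin(p[2]); return np.c_[p[0]+c*P[:,0]-s_*P[:,1],p[1]+s_*P[:,0]+c*P[:,1],P[:,2]]
def masks(s):
    i=s["img"]; h=cv2.cvtColor(i,cv2.COLOR_RGB2HSV); H,S,V=[h[...,k].astype(int) for k in range(3)]
    return dict(brass=(H>=17)&(H<=27)&(S>135)&(V>90), red=((H<6)|(H>174))&(S>150)&(V>70),
      green=(H>68)&(H<88)&(S>90), blue=(H>100)&(H<118)&(S>130), white=(S<45)&(V>110), orange=(H>5)&(H<15)&(S>190)&(V>120),
      grey=(S<70)&(V>70))
F=4
def soft(s,P,p):
    q=proj(s,place(P,p)); hull=cv2.convexHull(((q+.5)*F-.5).astype(np.float32))
    m=np.zeros((384*F,512*F),np.uint8); cv2.fillConvexPoly(m,np.round(hull*16).astype(np.int32),1,shift=4); return m
def fit(views,P,p0,r=.03,yr=.15):
    """views: list of (snapshot, mask)"""
    d=[]
    for s,m in views:
        q=proj(s,place(P,p0)); lo=(q.min(0)-8).astype(int).clip(0); hi=(q.max(0)+9).astype(int)
        M=cv2.resize(m.astype(np.float32),None,fx=F,fy=F,interpolation=cv2.INTER_LINEAR)
        d.append((s,M,slice(lo[1]*F,hi[1]*F),slice(lo[0]*F,hi[0]*F)))
    def cost(v):
        c=0
        for s,M,a,b in d:
            h=soft(s,P,v*[1,1,10])[a,b]; c+=np.abs(h-M[a,b]).sum()/h.sum()
        return c
    x0=np.array(p0)/[1,1,10]; sim=[x0]+[x0+e for e in np.diag([.008,.008,.012])]
    o=minimize(cost,x0,method="Nelder-Mead",options=dict(initial_simplex=np.array(sim),xatol=1e-4,fatol=1e-4))
    o=minimize(cost,o.x,method="Nelder-Mead",options=dict(initial_simplex=o.x+np.array([[0,0,0],[.004,0,0],[0,.004,0],[0,0,.006]]),xatol=1e-4,fatol=1e-4))
    return o.x*[1,1,10],round(o.fun/len(d),3)
KEEL=box(.070,.016,.008,.032); TRAY=box(.224,.114,0,.016); POST=box(.024,.024,.0,.046); MAT=box(.22,.14,0,.004)
E
cat > m.py <<'E'
from h import *
def show(n,r): print(n,np.round(r[0][:2],4),round(np.degrees(r[0][2]),1),r[1])
E
python3 - <<'E'
from m import *
t=ctrl.snapshot("top"); s=ctrl.snapshot("scene"); mt,ms=masks(t),masks(s)
cv2.imwrite("pics/mk.png",np.vstack([np.hstack([mt[k][120:250,60:350]*255 for k in("brass","blue")]),np.hstack([mt[k][120:250,60:350]*255 for k in("white","red")])]).astype(np.uint8))
px=[[195+x/5,135+y/5] for x,y in((197,105),(339,120),(471,105))]
for q in onz(t,px,.02): show("plate top",fit([(t,mt["brass"])],KEEL,[q[0],q[1],0])) or show("   both",fit([(t,mt["brass"]),(s,ms["brass"])],KEEL,[q[0],q[1],0]))
for v,n in (([(t,mt["white"])],"top"),([(s,ms["white"])],"scene")): show("tray "+n,fit(v,TRAY,[.53,.10,0]))
show("post top",fit([(t,mt["red"])],POST,[.51,-.033,0])); show("post scene",fit([(s,ms["red"])],POST,[.51,-.033,0]))
show("mat top",fit([(t,mt["green"])],MAT,[.45,-.385,0])); show("mat scene",fit([(s,ms["green"])],MAT,[.45,-.385,0]))
HEAD=box(.25,.13,.07,.14)
show("head top",fit([(t,mt["blue"])],HEAD,[.55,.36,0])); show("head scene",fit([(s,ms["blue"])],HEAD,[.55,.36,0]))
for n in ("glass_mug","jar","big_cone","pincushion","spool","pattern_book"):
  for v,c in(("top",t),("sc",s)):
    for d in ctrl.spot_point(c,n)[:1]: print(n,v,round(d["score"],2),np.round(onz(c,d["at"],0)[0],3))
E
```

```text
plate top [ 0.654  -0.0646] 14.6 0.549
   both [ 0.6538 -0.0645] 16.0 0.618
plate top [ 0.645  -0.1688] -0.3 0.374
   both [ 0.6449 -0.1688] -0.1 0.523
plate top [ 0.6589 -0.2642] 3.0 0.698
   both [ 0.6586 -0.2646] 5.0 0.732
tray top [0.5245 0.1012] -4.9 0.073
tray scene [0.5237 0.0999] -4.3 0.22
post top [ 0.5129 -0.034 ] 0.0 0.332
post scene [ 0.5099 -0.0348] 7.3 0.233
mat top [ 0.4665 -0.3746] -1.8 0.062
mat scene [ 0.4665 -0.3768] -2.1 0.127
head top [0.5341 0.3036] 2.8 0.132
head scene [0.5316 0.3054] 3.6 0.176
glass_mug top 0.66 [ 0.765 -0.04   0.   ]
glass_mug sc 0.56 [ 0.788 -0.034  0.   ]
jar top 0.57 [0.743 0.093 0.   ]
jar sc 0.76 [0.734 0.093 0.   ]
big_cone top 0.78 [ 0.78  -0.189  0.   ]
big_cone sc 0.66 [ 0.781 -0.191  0.   ]
pincushion top 0.57 [ 0.549 -0.18   0.   ]
pincushion sc 0.62 [ 0.558 -0.175  0.   ]
spool top 0.44 [ 0.396 -0.068  0.   ]
spool sc 0.6 [ 0.38  -0.054  0.   ]
pattern_book top 0.62 [0.739 0.279 0.   ]
pattern_book sc 0.58 [0.744 0.28  0.   ]
```

View pics/mk.png

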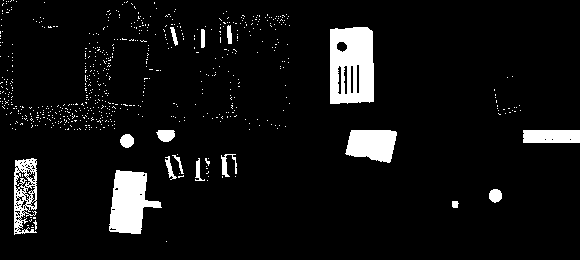

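The masks show the tray, head and mat cleanly. The plates and the station need a tighter fit.

```bash
cat >> h.py <<'E'
PLATE=np.vstack([box(.088,.054,0,.008),KEEL])
def pmask(s):
    m=masks(s); g=cv2.cvtColor(s["img"],cv2.COLOR_RGB2HSV); 
    a=((g[...,1]<75)&(g[...,2]>60))|m["brass"]
    k=np.ones((3,3),np.uint8)
    a=cv2.morphologyEx(a.astype(np.uint8),cv2.MORPH_CLOSE,k); return cv2.morphologyEx(a,cv2.MORPH_OPEN,k)>0
E
python3 - <<'E'
from m import *
t=ctrl.snapshot("top"); s=ctrl.snapshot("scene"); mt,ms=masks(t),masks(s)
g=cv2.cvtColor(t["img"],cv2.COLOR_RGB2HSV); print(g[159,262],g[165,255],g[165,270],g[170,262], "wood",g[180,250])
for q in ([.654,-.0646,.26],[.645,-.169,0],[.659,-.264,.05]):
    show("plate top",fit([(t,pmask(t))],PLATE,q)); show("  scene",fit([(s,pmask(s))],PLATE,q))
k=np.ones((7,7),np.uint8)
cl=lambda m:cv2.morphologyEx(m.astype(np.uint8),cv2.MORPH_CLOSE,k)>0
HEAD=box(.25,.13,.07,.14); COL=box(.25,.08,0,.15,0,.105)
for n,c,m in(("top",t,mt),("scene",s,ms)):
    show("head "+n,fit([(c,cl(m["blue"]))],HEAD,[.533,.304,.05]))
    show("both "+n,fit([(c,cl(m["blue"]|m["grey"]))],np.vstack([HEAD,COL]),[.533,.304,.05]))
    show("col "+n,fit([(c,cl(m["grey"]))],COL,[.533,.304,.05]))
PED=box(.13,.084,0,.02)
for n,c,m in(("top",t,mt),("scene",s,ms)):
    for d in ctrl.spot_point(c,"pedal_toe")[:1]: print(n,d["score"],onz(c,d["at"],.054))
    ys,xs=np.where(m["orange"]); sel=(abs(ys-(205 if n=="top" else 178))<30)&(abs(xs-(276 if n=="top" else 238))<30)
    r=cv2.minAreaRect(np.c_[xs,ys][sel].astype(np.float32)); print(n,r, np.round(onz(c,cv2.boxPoints(r),.04),3).tolist())
E
```

```text
[ 19 161 168] [ 12  51 144] [ 16 117 111] [  8  21 132] wood [ 16 128 172]
plate top [ 0.6558 -0.0638] 16.2 0.117
  scene [ 0.6805 -0.0632] 5.1 0.402
plate top [ 0.6444 -0.1671] -1.2 0.116
  scene [ 0.6453 -0.1678] -0.4 0.424
plate top [ 0.6584 -0.2619] -0.9 0.242
  scene [ 0.6573 -0.265 ] 0.2 0.585
head top [0.5338 0.3065] 3.0 0.081
both top [0.5337 0.3075] 2.1 0.061
col top [0.5371 0.3053] 4.1 0.431
head scene [0.5306 0.3084] 2.2 0.087
both scene [0.531  0.3075] 3.0 0.134
col scene [0.5248 0.3148] -0.7 0.367
top 0.97 [[ 0.47817967 -0.20864589  0.054     ]]
top ((275.7519836425781, 212.63600158691406), (28.532230377197266, 20.392940521240234), 79.69515228271484) [[0.489, -0.17, 0.04], [0.502, -0.24, 0.04], [0.403, -0.257, 0.04], [0.391, -0.187, 0.04]]
scene 0.59 [[ 0.4808569  -0.21108332  0.054     ]]
scene ((0.0, 0.0), (0.0, 0.0), 0.0) [[-1.497, -3.307, 0.04], [-1.497, -3.307, 0.04], [-1.497, -3.307, 0.04], [-1.497, -3.307, 0.04]]
```

apply_moves --commands '[[[39.8, -68.8, 0], -2.47, 0.3], [[39.8, -68.8, 0], -2.47, 0.3], [[39.8, -68.8, 0], -2.47, 0.3], [[39.8, -68.8, 0], -2.47, 0.3], [[39.8, -68.8, 0], -2.47, 0.3], [[39.8, -68.8, 0], -2.47, 0.3], [[39.8, -68.8, 0], -2.47, 0.3], [[39.8, -68.8, 0], -2.47, 0.3], [[39.8, -68.8, 0], -2.47, 0.3], [[39.8, -68.8, 0], -2.47, 0.3], [[39.8, -68.8, 0], -2.47, 0.3], [[39.8, -68.8, 0], -2.47, 0.3], [[39.8, -68.8, 0], -2.47, 0.3], [[39.8, -68.8, 0], -2.47, 0.3], [[39.8, -68.8, 0], -2.47, 0.3], [[39.8, -68.8, 0], -2.47, 0.3], [[39.8, -68.8, 0], -2.47, 0.3], [[39.8, -68.8, 0], -2.47, 0.3], [[39.8, -68.8, 0], -2.47, 0.3], [[39.8, -68.8, 0], -2.47, 0.3]]'

```text
clock: 3.37
tool_pos: [0.6572, -0.0695, 0.2426]
orientation: [-179.9, -0.1, -164.5]
force: [0.4, 0.2, 0.2]
opening: 0.0615
gripper_force: 0.0
```

apply_moves --commands '[[[0, 0, -4], 0, 0.3], [[0, 0, -8], 0, 0.3], [[0, 0, -12], 0, 0.3], [[0, 0, -16], 0, 0.3], [[0, 0, -19], 0, 0.3], [[0, 0, -20.5], 0, 0.3], [[0, 0, -21.4], 0, 0.3], [[0, 0, -21.4], 0, 0.3], [[0, 0, -21.4], 0, 0.3], [[0, 0, -21.4], 0, 0.9], [[0, 0, -21.4], 0, 0.9], [[0, 0, -21.4], 0, 0.9], [[0, 0, -21.4], 0, 0.9], [[0, 0, -21.4], 0, 0.9], [[0, 0, -21.4], 0, 0.9], [[0, 0, -21.4], 0, 0.9]]'

```text
clock: 4.7
tool_pos: [0.6552, -0.0639, 0.0298]
orientation: [-180.0, 0.0, -163.9]
force: [0.3, -0.0, 0.5]
opening: 0.0201
gripper_force: 0.0
```

apply_moves --commands '[[[0, 0, 0], 0, 0.95], [[0, 0, 0], 0, 0.95], [[0, 0, 0], 0, 0.95], [[0, 0, 0], 0, 0.95], [[0, 0, 2], 0, 0.95], [[0, 0, 5], 0, 0.95], [[0, 0, 8], 0, 0.95], [[0, 0, 10], 0, 0.95], [[0, 0, 10], 0, 0.95], [[0, 0, 10], 0, 0.95]]'

```text
clock: 5.53
tool_pos: [0.6556, -0.0637, 0.1307]
orientation: [180.0, 0.1, -163.9]
force: [-0.3, -0.4, -1.4]
opening: 0.0154
gripper_force: 29.8
```

```bash
cat >> m.py <<'E'
def plates(qs,t=None):
    t=t or ctrl.snapshot("top")
    for q in qs: show("plate",fit([(t,pmask(t))],PLATE,q))
    return t
def tray(q,t=None):
    t=t or ctrl.snapshot("top"); s=ctrl.snapshot("scene")
    for n,c in(("top",t),("scene",s)): show("tray "+n,fit([(c,masks(c)["white"])],TRAY,q))
E
python3 - <<'E'
from m import *
t=ctrl.snapshot("top"); s=ctrl.snapshot("scene")
plates([[.645,-.168,0],[.658,-.263,0]],t); tray([.524,.1,-.08],t)
for c in (t,s):
  for d in ctrl.spot_point(c,"plate_a_mid")[:5]: print(np.round(d["at"],1),round(d["score"],2),np.round(onz(c,d["at"],.118)[0],3))
print(ctrl.get_obs()["opening"],ctrl.get_obs()["gripper_force"])
cv2.imwrite("pics/hold.png",np.hstack([cv2.resize(c["img"][y:y+120,x:x+120][:,:,::-1],None,fx=3.3,fy=3.3) for c,x,y in((t,180,100),(s,200,130))]))
E
```

```text
plate [ 0.6446 -0.167 ] -0.9 0.24
plate [ 0.6584 -0.2638] 3.6 0.163
tray top [0.5247 0.0993] -3.6 0.116
tray scene [0.5236 0.1003] -4.6 0.217
[232.4 152. ] 0.41 [ 0.645 -0.065  0.118]
[257.3 210.5] 0.83 [ 0.668 -0.063  0.118]
0.015933121216945255 29.802570641040802
```

View pics/hold.png

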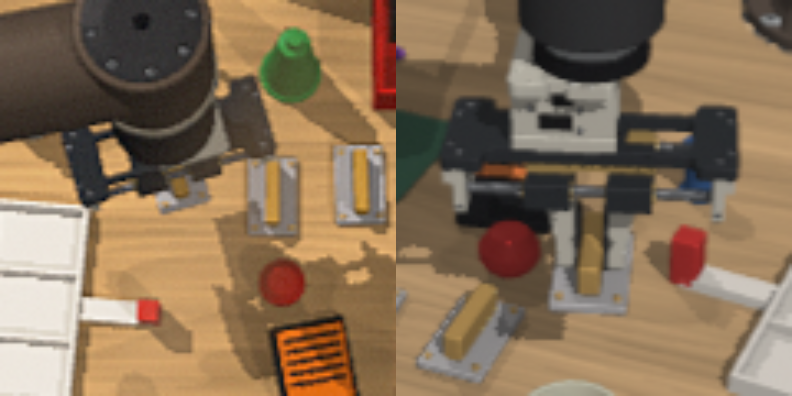

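The plate is held in the jaws with its keel centred (scene view around (590,250) in the crop). I'll check the offset along the keel from its front corners.

Run:
```python
from h import *
s=ctrl.snapshot("scene")
print(np.round(onz(s,[[246.7,223.3],[271.5,224.5]],.101),4))
print(place(np.array([[.044,-.027,0.],[.044,.027,0]]),[.6556,-.0637,np.radians(16.1)])[:,:2])
```

```text
[[ 0.7    -0.0769  0.101 ]
 [ 0.6847 -0.0227  0.101 ]]
[[ 0.70536178 -0.07743919]
 [ 0.69038679 -0.02555712]]
```

apply_moves --commands '[[[-1.5, 4, 0], 0.125, 0.95], [[-3, 8, 0], 0.25, 0.95], [[-4.5, 12, 0], 0.375, 0.95], [[-5.8, 16, 0], 0.5, 0.95], [[-5.8, 16, 0], 0.625, 0.95], [[-5.8, 16, 0], 0.75, 0.95], [[-5.8, 16, 0], 0.875, 0.95], [[-5.8, 16, 0], 1.0, 0.95], [[-5.8, 16, 0], 1.125, 0.95], [[-5.8, 16, 0], 1.216, 0.95], [[-5.8, 16, 0], 1.216, 0.95], [[-5.8, 16, 0], 1.216, 0.95], [[-5.8, 16, -2], 1.216, 0.95], [[-5.8, 16, -4], 1.216, 0.95], [[-5.8, 16, -5.5], 1.216, 0.95], [[-5.8, 16, -5.5], 1.216, 0.95], [[-5.8, 16, -5.5], 1.216, 0.95]]'

```text
clock: 7.25
tool_pos: [0.5967, 0.0957, 0.0739]
orientation: [179.9, -0.1, -94.4]
force: [0.1, 1.0, -1.6]
opening: 0.0159
gripper_force: 29.8
```

Run:
```python
from m import *
t=ctrl.snapshot("top"); s=ctrl.snapshot("scene"); print(ctrl.get_obs()["opening"],ctrl.get_obs()["gripper_force"])
c=s; cv2.imwrite("pics/place.png",np.hstack([cv2.resize(c["img"][y:y+110,x:x+110][:,:,::-1],None,fx=3.6,fy=3.6,interpolation=cv2.INTER_CUBIC) for c,x,y in((t,140,130),(s,275,165))]))
show("tray scene",fit([(s,masks(s)["white"])],TRAY,[.524,.1,-.08]))
```

```text
0.015760227563287935 29.802589416503906
tray scene [0.5234 0.1002] -4.3 0.564
```

View pics/place.png

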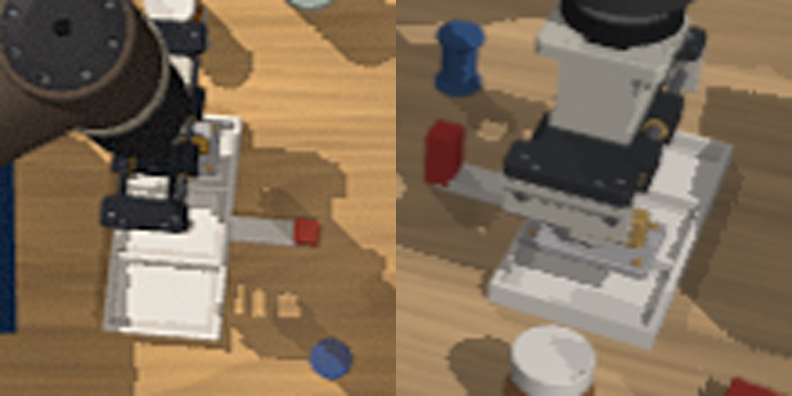

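The plate hovers over the near bay (crop (600,245)), aligned with it. I'll lower and release.

apply_moves --commands '[[[0, 0, -1.5], 0, 0.95], [[0, 0, -2.5], 0, 0.95], [[0, 0, -3.3], 0, 0.95], [[0, 0, -3.8], 0, 0.95], [[0, 0, -3.9], 0, 0.95], [[0, 0, -3.9], 0, 0.95], [[0, 0, -3.9], 0, 0.95]]'

```text
clock: 7.93
tool_pos: [0.5974, 0.0962, 0.0359]
orientation: [-180.0, 0.0, -94.2]
force: [0.6, -1.0, -1.9]
opening: 0.0154
gripper_force: 29.8
```

apply_moves --commands '[[[0, 0, 0], 0, 0.55], [[0, 0, 0], 0, 0.55], [[0, 0, 0], 0, 0.55], [[0, 0, 0], 0, 0.55], [[0, 0, 0], 0, 0.55], [[0, 0, 2], 0, 0.55], [[0, 0, 5], 0, 0.55], [[0, 0, 9], 0, 0.5], [[1, -4, 11], -0.12, 0.4], [[2, -8, 11], -0.24, 0.3], [[2.7, -12, 11], -0.36, 0.3], [[3.4, -16, 11], -0.48, 0.3], [[4.1, -20, 11], -0.6, 0.3], [[4.8, -24, 11], -0.72, 0.3], [[4.8, -26.3, 11], -0.84, 0.3], [[4.8, -26.3, 11], -0.96, 0.3], [[4.8, -26.3, 11], -1.08, 0.3], [[4.8, -26.3, 11], -1.2, 0.3], [[4.8, -26.3, 11], -1.32, 0.3], [[4.8, -26.3, 11], -1.515, 0.3]]'

```text
clock: 9.6
tool_pos: [0.645, -0.1672, 0.1455]
orientation: [180.0, -0.0, -177.4]
force: [-0.2, -0.5, 0.6]
opening: 0.0613
gripper_force: 0.0
```

Run:
```python
from m import *
t=ctrl.snapshot("top"); tray([.524,.1,-.08],t); plates([[.645,-.168,0],[.658,-.263,0]],t)
show("in tray top",fit([(t,pmask(t))],PLATE+[0,0,.005],[.597,.0945,1.5]))
for d in ctrl.spot_point(t,"plate_a_mid")[:4]: print(np.round(d["at"],1),round(d["score"],2),np.round(onz(t,d["at"],.02)[0],3))
cv2.imwrite("pics/t1.png",cv2.resize(t["img"][120:240,150:310][:,:,::-1],None,fx=4.8,fy=4.8,interpolation=cv2.INTER_CUBIC))
```

```text
tray top [0.5282 0.1041] -10.0 1.026
tray scene [0.5239 0.1002] -4.3 0.344
plate [ 0.6375 -0.1675] -0.4 0.466
plate [ 0.6543 -0.2474] 45.1 0.6
in tray top [0.5673 0.125 ] 90.0 1.089
```

View pics/t1.png

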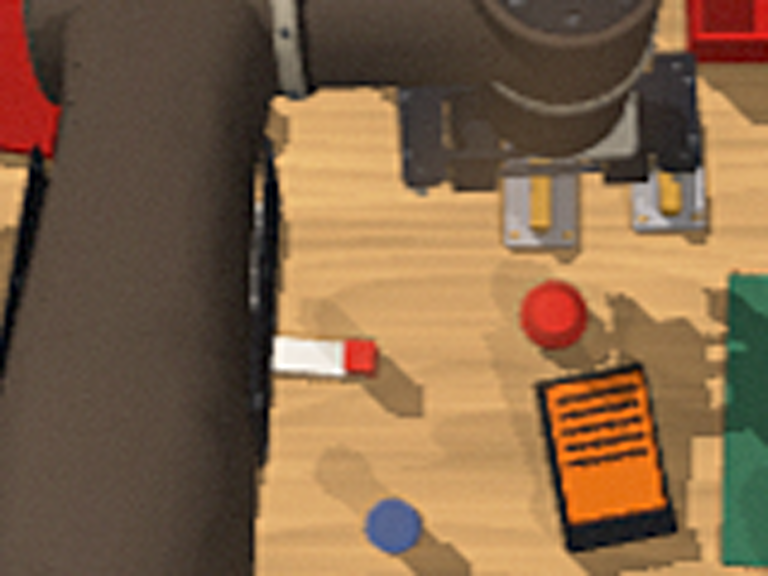

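The arm hides the tray; plates b (540,205) and c (668,195) are unmoved. Picking b.

apply_moves --commands '[[[0, 0, -3], 0, 0.3], [[0, 0, -6], 0, 0.3], [[0, 0, -9], 0, 0.3], [[0, 0, -11], 0, 0.3], [[0, 0, -11.6], 0, 0.3], [[0, 0, -11.6], 0, 0.3], [[0, 0, -11.6], 0, 0.95], [[0, 0, -11.6], 0, 0.95], [[0, 0, -11.6], 0, 0.95], [[0, 0, -11.6], 0, 0.95], [[0, 0, -11.6], 0, 0.95], [[0, 0, -11.6], 0, 0.95], [[0, 0, -11.6], 0, 0.95], [[0, 0, -11.6], 0, 0.95], [[0, 0, -11.6], 0, 0.95], [[0, 0, -11.6], 0, 0.95], [[0, 0, -11.6], 0, 0.95]]'

```text
clock: 11.17
tool_pos: [0.6452, -0.167, 0.0298]
orientation: [-180.0, 0.0, -177.0]
force: [-1.4, -0.2, 3.4]
opening: 0.0156
gripper_force: 29.4
```

apply_moves --commands '[[[0, 0, 3], 0, 0.95], [[0, 0, 6], 0, 0.95], [[0, 0, 9], 0, 0.95], [[-1.5, 4, 10], 0.12, 0.95], [[-3, 8, 10], 0.24, 0.95], [[-5, 11.5, 10], 0.36, 0.95], [[-7, 15, 10], 0.48, 0.95], [[-9, 18.5, 10], 0.6, 0.95], [[-11, 22, 10], 0.72, 0.95], [[-12.1, 25, 10], 0.84, 0.95], [[-12.1, 26.8, 10], 0.96, 0.95], [[-12.1, 26.8, 10], 1.08, 0.95], [[-12.1, 26.8, 10], 1.2, 0.95], [[-12.1, 26.8, 10], 1.32, 0.95], [[-12.1, 26.8, 10], 1.445, 0.95], [[-12.1, 26.8, 10], 1.445, 0.95], [[-12.1, 26.8, 10], 1.445, 0.95]]'

```text
clock: 12.58
tool_pos: [0.5239, 0.101, 0.1292]
orientation: [180.0, -0.0, -94.5]
force: [-0.2, -1.3, -2.8]
opening: 0.0159
gripper_force: 30.0
```

Run:
```python
from m import *
t=ctrl.snapshot("top"); s=ctrl.snapshot("scene"); print(ctrl.get_obs()["opening"],ctrl.get_obs()["gripper_force"])
cv2.imwrite("pics/place2.png",np.hstack([cv2.resize(c["img"][y:y+110,x:x+110][:,:,::-1],None,fx=3.6,fy=3.6,interpolation=cv2.INTER_CUBIC) for c,x,y in((t,140,130),(s,275,165))]))
show("tray scene",fit([(s,masks(s)["white"])],TRAY,[.524,.1,-.08]))
plates([[.658,-.263,0]],t)
```

```text
0.015326759956734696 29.99948412179947
tray scene [0.5236 0.0999] -4.2 0.456
plate [ 0.6589 -0.2651] 3.1 0.15
```

View pics/place2.png

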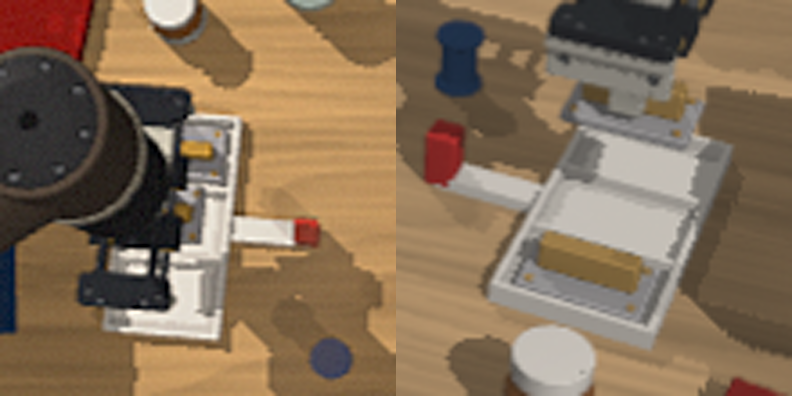

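Plate a sits in the near bay (crop (590,260)); b hovers, and the tray is unmoved. Lowering b into the middle bay.

apply_moves --commands '[[[0, 0, -3], 0, 0.95], [[0, 0, -6], 0, 0.95], [[0, 0, -8], 0, 0.95], [[0, 0, -9], 0, 0.95], [[0, 0, -9.4], 0, 0.95], [[0, 0, -9.4], 0, 0.95], [[0, 0, -9.4], 0, 0.95], [[0, 0, -9.4], 0, 0.55], [[0, 0, -9.4], 0, 0.55], [[0, 0, -9.4], 0, 0.55], [[0, 0, -9.4], 0, 0.55], [[0, 0, -9.4], 0, 0.55], [[0, 0, -7.5], 0, 0.55], [[0, 0, -4], 0, 0.55], [[0, 0, 0], 0, 0.5], [[1, -3, 1], -0.12, 0.4], [[3, -6, 1], -0.24, 0.3], [[5, -9, 1], -0.36, 0.3]]'

```text
clock: 14.18
tool_pos: [0.5752, 0.0108, 0.1417]
orientation: [-179.8, 0.2, -115.1]
force: [1.2, 0.7, 0.5]
opening: 0.0579
gripper_force: 0.0
```

apply_moves --commands '[[[1.5, -4, 0], -0.12, 0.3], [[3, -8, 0], -0.24, 0.3], [[4.5, -12, 0], -0.36, 0.3], [[6, -16, 0], -0.48, 0.3], [[7.5, -20, 0], -0.6, 0.3], [[8.45, -24, 0], -0.72, 0.3], [[8.45, -27.45, 0], -0.84, 0.3], [[8.45, -27.45, 0], -0.96, 0.3], [[8.45, -27.45, 0], -1.08, 0.3], [[8.45, -27.45, -2], -1.08, 0.3], [[8.45, -27.45, -5], -1.08, 0.3], [[8.45, -27.45, -8], -1.08, 0.3], [[8.45, -27.45, -10], -1.08, 0.3], [[8.45, -27.45, -11], -1.08, 0.3], [[8.45, -27.45, -11], -1.08, 0.3], [[8.45, -27.45, -11], -1.08, 0.3], [[8.45, -27.45, -11], -1.08, 0.95], [[8.45, -27.45, -11], -1.08, 0.95], [[8.45, -27.45, -11], -1.08, 0.95], [[8.45, -27.45, -11], -1.08, 0.95]]'

```text
clock: 15.85
tool_pos: [0.6592, -0.2635, 0.0308]
orientation: [-180.0, 0.1, -176.7]
force: [-0.5, -0.1, 0.6]
opening: 0.04
gripper_force: 0.0
```

apply_moves --commands '[[[0, 0, 0], 0, 0.95], [[0, 0, 0], 0, 0.95], [[0, 0, 0], 0, 0.95], [[0, 0, 0], 0, 0.95], [[0, 0, 0], 0, 0.95], [[0, 0, 0], 0, 0.95], [[0, 0, 0], 0, 0.95], [[0, 0, 3], 0, 0.95], [[0, 0, 6], 0, 0.95], [[0, 0, 10], 0, 0.95]]'

```text
clock: 16.68
tool_pos: [0.6567, -0.2629, 0.1274]
orientation: [179.9, -0.3, -176.8]
force: [1.1, -0.4, -1.4]
opening: 0.0156
gripper_force: 29.8
```

apply_moves --commands '[[[-1.5, 3.5, 0], 0.12, 0.95], [[-3, 7, 0], 0.24, 0.95], [[-5, 10.5, 0], 0.36, 0.95], [[-7, 14, 0], 0.48, 0.95], [[-9, 17.5, 0], 0.6, 0.95], [[-11, 21, 0], 0.72, 0.95], [[-13, 24.5, 0], 0.84, 0.95], [[-15, 28, 0], 0.96, 0.95], [[-17, 31.5, 0], 1.08, 0.95], [[-19, 35, 0], 1.2, 0.95], [[-20.7, 37, 0], 1.32, 0.95], [[-20.7, 37, 0], 1.442, 0.95], [[-20.7, 37, 0], 1.442, 0.95], [[-20.7, 37, 0], 1.442, 0.95]]'

```text
clock: 17.85
tool_pos: [0.4515, 0.1068, 0.1296]
orientation: [-180.0, 0.0, -94.3]
force: [-0.6, -0.5, -2.0]
opening: 0.0155
gripper_force: 29.8
```

Run:
```python
from m import *
t=ctrl.snapshot("top"); s=ctrl.snapshot("scene"); print(ctrl.get_obs()["tool_pos"],ctrl.get_obs()["gripper_force"])
show("tray scene",fit([(s,masks(s)["white"]|pmask(s))],TRAY,[.524,.1,-.08]))
show("tray scene w",fit([(s,masks(s)["white"])],TRAY,[.524,.1,-.08]))
show("post",fit([(s,masks(s)["red"])],POST,[.512,-.034,-.08]))
show("post top",fit([(t,masks(t)["red"])],POST,[.512,-.034,-.08]))
```

```text
[0.45186835 0.10614211 0.12942184] 29.84330177307129
tray scene [0.5246 0.1007] -5.1 0.319
tray scene w [0.524 0.1  ] -4.4 0.505
post [ 0.5101 -0.0348] 7.4 0.264
post top [ 0.5131 -0.0332] 0.5 0.378
```

Tray unmoved. Lower the third plate, release, lift.

apply_moves --commands '[[[0, 0, -3], 0, 0.95], [[0, 0, -6], 0, 0.95], [[0, 0, -8], 0, 0.95], [[0, 0, -9], 0, 0.95], [[0, 0, -9.4], 0, 0.95], [[0, 0, -9.4], 0, 0.95], [[0, 0, -9.4], 0, 0.95], [[0, 0, -9.4], 0, 0.55], [[0, 0, -9.4], 0, 0.55], [[0, 0, -9.4], 0, 0.55], [[0, 0, -9.4], 0, 0.55], [[0, 0, -9.4], 0, 0.55], [[0, 0, -7.5], 0, 0.55], [[0, 0, -4], 0, 0.55], [[0, 0, 0], 0, 0.5], [[0, -4, 1], 0, 0.3], [[1.5, -8, 1], 0, 0.3], [[3, -12, 1], 0, 0.2], [[4.5, -15, 1], 0, 0.2], [[4.5, -19, 1], 0, 0.2]]'

```text
clock: 19.62
tool_pos: [0.4993, -0.0845, 0.1402]
orientation: [-179.8, 0.0, -94.1]
force: [2.1, 0.6, 0.7]
opening: 0.0685
gripper_force: 0.0
```

Run:
```python
from m import *
t=ctrl.snapshot("top"); s=ctrl.snapshot("scene")
tray([.524,.1,-.08],t)
show("tray scene",fit([(s,cv2.morphologyEx((masks(s)["white"]|pmask(s)).astype(np.uint8),cv2.MORPH_CLOSE,np.ones((5,5)))>0)],TRAY,[.524,.1,-.08]))
cv2.imwrite("pics/placed3.png",np.hstack([cv2.resize(c["img"][y:y+110,x:x+110][:,:,::-1],None,fx=3.6,fy=3.6,interpolation=cv2.INTER_CUBIC) for c,x,y in((t,140,130),(s,275,165))]))
```

```text
tray top [0.5246 0.1006] -3.7 0.794
tray scene [0.5243 0.1001] -4.4 0.591
tray scene [0.5247 0.1004] -4.9 0.238
```

View pics/placed3.png

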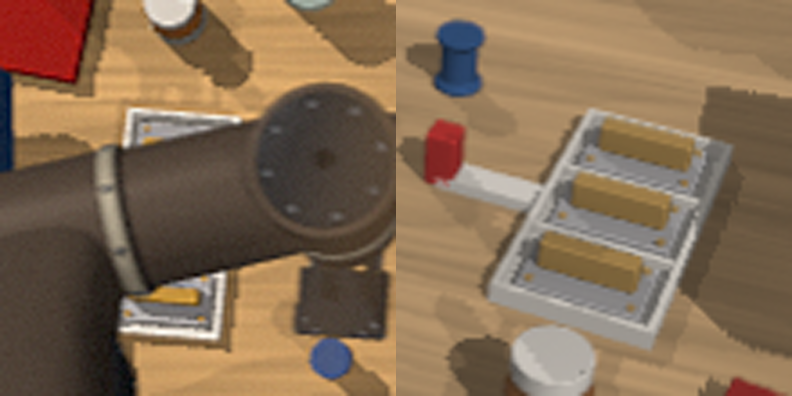

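All three plates sit in their bays (scene crop: keels at (648,143), (620,200), (590,260)). Grasp the handle.

apply_moves --commands '[[[1.6, 3, 0], 0, 0.1], [[1.6, 5, -1], 0, 0.1], [[1.6, 5, -4], 0, 0.1], [[1.6, 5, -7], 0, 0.1], [[1.6, 5, -9.5], 0, 0.1], [[1.6, 5, -10.8], 0, 0.1], [[1.6, 5, -10.8], 0, 0.1], [[1.6, 5, -10.8], 0, 0.1], [[1.6, 5, -10.8], 0, 0.95], [[1.6, 5, -10.8], 0, 0.95], [[1.6, 5, -10.8], 0, 0.95], [[1.6, 5, -10.8], 0, 0.95], [[1.6, 5, -10.8], 0, 0.95], [[1.6, 5, -10.8], 0, 0.95], [[1.6, 5, -10.8], 0, 0.95], [[1.6, 5, -10.8], 0, 0.95], [[1.6, 5, -10.8], 0, 0.95], [[1.6, 5, -10.8], 0, 0.95], [[1.6, 5, -10.8], 0, 0.95], [[1.6, 5, -10.8], 0, 0.95]]'

```text
clock: 21.43
tool_pos: [0.5128, -0.0334, 0.0316]
orientation: [-180.0, 0.0, -94.1]
force: [1.6, -0.7, -0.4]
opening: 0.0239
gripper_force: 30.0
```

Run:
```python
from m import *
t=ctrl.snapshot("top"); s=ctrl.snapshot("scene"); print(ctrl.get_obs()["opening"],ctrl.get_obs()["gripper_force"],ctrl.get_obs()["tool_pos"])
k=np.ones((5,5))
for n,c in(("t",t),("s",s)): show("tray "+n,fit([(c,cv2.morphologyEx((masks(c)["white"]|pmask(c)).astype(np.uint8),cv2.MORPH_CLOSE,k)>0)],TRAY,[.524,.1,-.08]))
HEAD=box(.25,.13,.07,.14)
cl=lambda m:cv2.morphologyEx(m.astype(np.uint8),cv2.MORPH_CLOSE,np.ones((7,7)))>0
for n,c in(("t",t),("s",s)): show("head "+n,fit([(c,cl(masks(c)["blue"]))],HEAD,[.532,.307,.045]))
```

```text
0.023881444181185943 30.007613003253937 [ 0.51278035 -0.0334316   0.03158918]
tray t [0.5232 0.112 ] -3.0 0.431
tray s [0.5247 0.1006] -5.4 0.271
head t [0.5337 0.3073] 3.1 0.375
head s [0.5298 0.3086] 2.3 0.087
```

apply_moves --commands '[[[0.3, 0.6, 0], 0.012, 0.95], [[0.6, 1.2, 0], 0.024, 0.95], [[0.9, 1.8, 0], 0.036, 0.95], [[1.2, 2.4, 0], 0.048, 0.95], [[1.5, 3.0, 0], 0.06, 0.95], [[1.8, 3.6, 0], 0.072, 0.95], [[2.1, 4.2, 0], 0.084, 0.95], [[2.4, 4.8, 0], 0.096, 0.95], [[2.7, 5.4, 0], 0.108, 0.95], [[3.0, 5.9, 0], 0.118, 0.95], [[3.2, 6.2, 0], 0.122, 0.95], [[3.2, 6.2, 0], 0.122, 0.95], [[3.2, 6.2, 0], 0.122, 0.95], [[3.2, 6.2, 0], 0.122, 0.95]]'

```text
clock: 22.7
tool_pos: [0.5436, 0.0277, 0.0316]
orientation: [179.9, -0.1, -87.1]
force: [-3.2, -4.5, 4.6]
opening: 0.0239
gripper_force: 29.9
```

```bash
cat >> m.py <<'E'
def trayfit(q,z=0):
    t=ctrl.snapshot("top"); s=ctrl.snapshot("scene"); k=np.ones((5,5))
    for n,c in(("t",t),("s",s)): show("tray "+n,fit([(c,cv2.morphologyEx((masks(c)["white"]|pmask(c)).astype(np.uint8),cv2.MORPH_CLOSE,k)>0)],TRAY,q))
    o=ctrl.get_obs(); print(o["opening"],o["gripper_force"],o["tool_pos"],o["orientation"][2],o["force"])
    return t,s
E
python3 - <<'E'
from m import *
t,s=trayfit([.539,.163,.045])
cv2.imwrite("pics/hand1.png",np.hstack([cv2.resize(c["img"][y:y+130,x:x+180][:,:,::-1],None,fx=2.2,fy=2.2,interpolation=cv2.INTER_CUBIC) for c,x,y in((t,60,120),(s,290,150))]))
E
```

```text
tray t [0.5289 0.1843] 19.3 0.394
tray s [0.5369 0.1626] 2.7 0.242
0.0235657045183887 29.924589693546295 [0.54356314 0.02768285 0.03158835] -87.05914546110738 [-3.04885684 -4.79943744  4.60828034]
```

View pics/hand1.png

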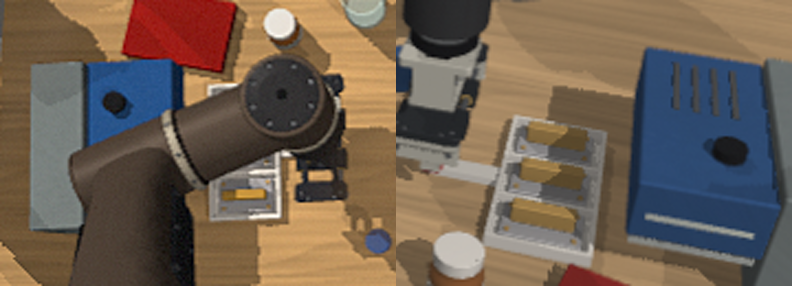

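The tray (crop (545,190)) is lined up with the head and its plates are seated. Pushing in.

apply_moves --commands '[[[-0.03, 0.7, 0], 0, 0.95], [[-0.06, 1.4, 0], 0, 0.95], [[-0.1, 2.1, 0], 0, 0.95], [[-0.13, 2.8, 0], 0, 0.95], [[-0.16, 3.5, 0], 0, 0.95], [[-0.19, 4.2, 0], 0, 0.95], [[-0.22, 4.9, 0], 0, 0.95], [[-0.25, 5.6, 0], 0, 0.95], [[-0.29, 6.3, 0], 0, 0.95], [[-0.32, 7.0, 0], 0, 0.95], [[-0.35, 7.7, 0], 0, 0.95], [[-0.38, 8.4, 0], 0, 0.95], [[-0.41, 9.1, 0], 0, 0.95], [[-0.44, 9.8, 0], 0, 0.95], [[-0.48, 10.5, 0], 0, 0.95], [[-0.51, 11.2, 0], 0, 0.95], [[-0.54, 11.9, 0], 0, 0.95], [[-0.57, 12.6, 0], 0, 0.95], [[-0.6, 13.3, 0], 0, 0.95], [[-0.6, 13.3, 0], 0, 0.95]]'

```text
clock: 24.47
tool_pos: [0.538, 0.1613, 0.0316]
orientation: [179.9, -0.1, -87.1]
force: [-2.8, -3.0, 4.7]
opening: 0.0237
gripper_force: 29.9
```

Run:
```python
from m import *
t,s=trayfit([.533,.295,.045])
cv2.imwrite("pics/hand2.png",np.hstack([cv2.resize(c["img"][y:y+130,x:x+180][:,:,::-1],None,fx=2.2,fy=2.2,interpolation=cv2.INTER_CUBIC) for c,x,y in((t,60,120),(s,330,150))]))
```

```text
tray t [0.53   0.3003] 54.0 0.798
tray s [0.5647 0.2657] 41.2 0.55
0.023695426615654144 29.930904507637024 [0.53805998 0.16129865 0.03162107] -87.09408346791268 [-2.49925489 -1.81830728  5.15632409]
```

View pics/hand2.png

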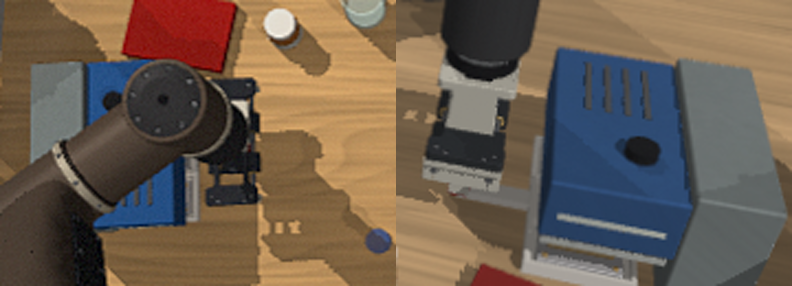

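The tray is under the head, straight, with nothing touching (crop: near wall at (580,268)). Ease up to the column.

apply_moves --commands '[[[-0.02, 0.5, 0], 0, 0.95], [[-0.05, 1.0, 0], 0, 0.95], [[-0.07, 1.4, 0], 0, 0.95], [[-0.07, 1.5, 0], 0, 0.95], [[-0.08, 1.6, 0], 0, 0.95], [[-0.08, 1.7, 0], 0, 0.95], [[-0.08, 1.8, 0], 0, 0.95], [[-0.08, 1.8, 0], 0, 0.95], [[-0.08, 1.8, 0], 0, 0.95]]'

```text
clock: 25.32
tool_pos: [0.5372, 0.1778, 0.0316]
orientation: [179.9, -0.1, -87.1]
force: [-0.5, -9.1, 5.8]
opening: 0.0238
gripper_force: 29.9
```

apply_moves --commands '[[[0, 0.1, 0], 0, 0.95], [[-0.01, 0.2, 0], 0, 0.95], [[-0.01, 0.3, 0], 0, 0.95], [[-0.01, 0.3, 0], 0, 0.95], [[-0.01, 0.3, 0], 0, 0.95], [[-0.01, 0.3, 0], 0, 0.95]]'

```text
clock: 25.82
tool_pos: [0.5372, 0.1794, 0.0316]
orientation: [179.9, -0.2, -87.2]
force: [3.4, -15.5, 6.6]
opening: 0.0238
gripper_force: 30.0
```

apply_moves --commands '[[[0, 0.1, 0], 0, 0.95], [[-0.01, 0.2, 0], 0, 0.95], [[-0.01, 0.3, 0], 0, 0.95], [[-0.01, 0.3, 0], 0, 0.95], [[-0.01, 0.3, 0], 0, 0.95], [[-0.01, 0.3, 0], 0, 0.95]]'

```text
clock: 26.32
tool_pos: [0.5379, 0.1802, 0.0316]
orientation: [179.9, -0.4, -87.2]
force: [11.8, -28.6, 4.2]
opening: 0.0237
gripper_force: 30.0
```

apply_moves --commands '[[[0, -0.1, 0], 0, 0.95], [[0, -0.2, 0], 0, 0.95], [[0, -0.3, 0], 0, 0.95], [[0, -0.3, 0], 0, 0.95]]'

```text
clock: 26.65
tool_pos: [0.538, 0.1801, 0.0316]
orientation: [180.0, -0.2, -87.1]
force: [6.7, -13.3, 1.8]
opening: 0.0241
gripper_force: 30.0
```

Run:
```python
from m import *
o=ctrl.get_obs(); print(o["tool_pos"],o["orientation"],o["force"],o["moment"])
t=ctrl.snapshot("top"); s=ctrl.snapshot("scene")
cv2.imwrite("pics/home.png",np.hstack([cv2.resize(c["img"][y:y+100,x:x+90][:,:,::-1],None,fx=4.4,fy=4.4,interpolation=cv2.INTER_CUBIC) for c,x,y in((t,110,135),(s,370,190))]))
for c in(t,s):
  for P in (box(.224,.114,.0,.016),): print(np.round(proj(c,place(P,[.5315,.3155,.046])),1).tolist())
```

```text
[0.53798125 0.18009662 0.03159194] [ 1.79963179e+02 -1.51486751e-01 -8.71362478e+01] [  6.74974076 -13.32027937   1.76149088] [-4.83925553 -2.44376746  0.03677644]
[[145.2, 220.1], [143.9, 219.9], [113.4, 221.6], [111.8, 221.4], [144.6, 159.0], [143.4, 158.1], [113.5, 160.4], [112.0, 159.5]]
[[399.1, 217.1], [400.2, 212.5], [443.0, 225.1], [444.5, 220.4], [394.6, 275.5], [395.9, 270.6], [446.3, 286.2], [448.2, 281.3]]
```

View pics/home.png

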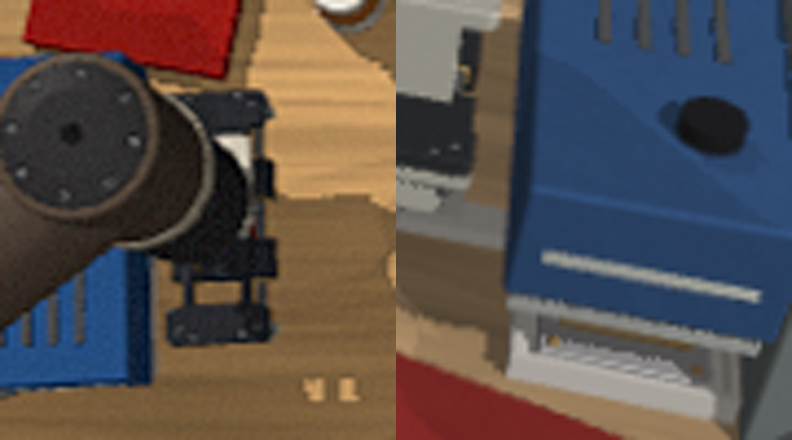

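Left bottom corner of the tray at about scene px (395.5,275.2), against a predicted home of (394.6,275.5); the near-wall slope (0.215 against 0.207) and the contact force agree that the tray is home and straight. Release and rise.

apply_moves --commands '[[[0, -0.1, 0], 0, 0.95], [[0, -0.15, 0], 0, 0.95], [[0, -0.15, 0], 0, 0.3], [[0, -0.15, 0], 0, 0.3], [[0, -0.15, 0], 0, 0.3], [[0, -0.15, 0], 0, 0.3], [[0, -0.15, 0], 0, 0.3], [[0, -0.15, 0], 0, 0.3], [[0, -0.15, 2], 0, 0.3], [[0, -0.15, 5], 0, 0.4], [[0, -1, 8], 0, 0.6], [[0, -4, 11], 0, 0.9], [[0, -8, 12], 0, 1], [[0, -12, 12], 0, 1], [[-1, -16, 12], 0, 1], [[-2, -20, 12], 0, 1], [[-3, -24, 12], 0, 1], [[-4, -28, 12], 0, 1], [[-5, -32, 12], 0, 1], [[-5.8, -36, 12], 0, 1]]'

```text
clock: 28.42
tool_pos: [0.4786, -0.179, 0.1519]
orientation: [-180.0, 0.0, -87.1]
force: [0.9, 0.1, 0.3]
opening: 0.0005
gripper_force: 0.0
```

Run:
```python
from m import *
o=ctrl.get_obs(); print(o["tool_pos"],o["orientation"],o["force"],o["opening"])
t=ctrl.snapshot("top"); s=ctrl.snapshot("scene")
for c in(t,s):
  m=masks(c)["red"]
  show("post",fit([(c,m)],POST,[.5378,.1805,.046]))
  for d in ctrl.spot_point(c,"pedal_toe")[:1]: print(d["score"],onz(c,d["at"],.054))
  for d in ctrl.spot_point(c,"tray_handle")[:2]: print(d["score"],onz(c,d["at"],.03))
g=cv2.cvtColor(s["img"],cv2.COLOR_RGB2GRAY)
# lower boundary of tray +x face: max gradient along columns
for u in range(396,450,4): 
  seg=g[262:294,u].astype(int); k=np.argmin(np.diff(seg)); print(u,262+k, seg[k-1:k+3],end=" | ")
```

```text
[ 0.47856281 -0.17898379  0.15188933] [-1.79965268e+02  6.94468782e-03 -8.71028593e+01] [0.91632099 0.10761784 0.29002143] 0.0005171738255298693
post [0.5378 0.1805] 2.6 1.0
0.76 [[ 0.47818266 -0.20656033  0.054     ]]
0.7 [[0.53605625 0.18162707 0.03      ]]
post [0.5355 0.1798] 2.5 0.198
0.51 [[ 0.46526108 -0.21034221  0.054     ]]
0.79 [[0.54099956 0.18184553 0.03      ]]
0.73 [[ 0.43091007 -0.04307087  0.03      ]]
396 279 [144 120  80  65] | 400 280 [128 128  92  68] | 404 282 [128 120  68  64] | 408 283 [126 138  86  60] | 412 285 [125 109  71  60] | 416 263 [130 120  87  69] | 420 288 [121 111  69  60] | 424 264 [127 130 102  77] | 428 265 [125 129  93  75] | 432 266 [131 131  90  73] | 436 267 [130 129  76  73] | 440 268 [135 122  81  81] | 444 269 [130 112  88  88] | 448 269 [133 126  86  57] |
```

Handle at (0.538, 0.181): home as computed. Now the pedal.

apply_moves --commands '[[[0, -2.9, 0], 0, 1], [[0, -2.9, -3], 0, 1], [[0, -2.9, -6], 0, 1], [[0, -2.9, -7.5], 0, 1], [[0, -2.9, -8.2], 0, 1], [[0, -2.9, -8.8], 0, 1], [[0, -2.9, -9.3], 0, 1], [[0, -2.9, -9.8], 0, 1], [[0, -2.9, -10.2], 0, 1], [[0, -2.9, -10.2], 0, 1]]'

```text
clock: 29.55
tool_pos: [0.4821, -0.2057, 0.0507]
orientation: [-179.8, -0.0, -87.0]
force: [1.6, 4.1, 6.5]
opening: 0.0006
gripper_force: 3.2
```

apply_moves --commands '[[[0, 0, -0.3], 0, 1], [[0, 0, -0.5], 0, 1], [[0, 0, -0.7], 0, 1], [[0, 0, -0.8], 0, 1], [[0, 0, -0.8], 0, 1]]'

```text
clock: 29.97
tool_pos: [0.4826, -0.2058, 0.0435]
orientation: [-179.7, -0.0, -87.0]
force: [2.2, 5.2, 8.1]
opening: 0.0005
gripper_force: 4.2
```

apply_moves --commands '[[[0, 0, -0.1], 0, 1], [[0, 0, -0.2], 0, 1], [[0, 0, -0.3], 0, 1], [[0, 0, -0.4], 0, 1], [[0, 0, -0.4], 0, 1]]'

```text
clock: 30.38
tool_pos: [0.4828, -0.2058, 0.0423]
orientation: [-179.6, -0.1, -87.0]
force: [-7.1, 11.3, 40.5]
opening: 0.0005
gripper_force: 19.9
```

At the stop (TCP 0.042, force jumped). Ease to about 25 N and hold.

apply_moves --commands '[[[0, 0, 0.2], 0, 1], [[0, 0, 0.2], 0, 1], [[0, 0, 0.2], 0, 1], [[0, 0, 0.2], 0, 1], [[0, 0, 0.2], 0, 1], [[0, 0, 0.2], 0, 1], [[0, 0, 0.2], 0, 1], [[0, 0, 0.2], 0, 1], [[0, 0, 0.2], 0, 1], [[0, 0, 0.2], 0, 1], [[0, 0, 0.2], 0, 1], [[0, 0, 0.2], 0, 1], [[0, 0, 0.2], 0, 1], [[0, 0, 0.2], 0, 1], [[0, 0, 0.2], 0, 1], [[0, 0, 0.2], 0, 1], [[0, 0, 0.2], 0, 1], [[0, 0, 0.2], 0, 1], [[0, 0, 0.2], 0, 1], [[0, 0, 0.2], 0, 1]]'

```text
clock: 32.05
tool_pos: [0.4827, -0.2058, 0.0428]
orientation: [-179.7, -0.1, -87.0]
force: [-3.1, 6.5, 21.3]
opening: 0.0006
gripper_force: 10.9
```

apply_moves --commands '[[[0, 0, 0], 0, 1], [[0, 0, 0], 0, 1], [[0, 0, 0], 0, 1], [[0, 0, 0], 0, 1], [[0, 0, 0], 0, 1], [[0, 0, 0], 0, 1], [[0, 0, 0], 0, 1], [[0, 0, 0], 0, 1], [[0, 0, 0], 0, 1], [[0, 0, 0], 0, 1], [[0, 0, 0], 0, 1], [[0, 0, 0], 0, 1], [[0, 0, 0], 0, 1], [[0, 0, 0], 0, 1], [[0, 0, 0], 0, 1], [[0, 0, 0], 0, 1]]'

```text
clock: 33.38
tool_pos: [0.4827, -0.2058, 0.0428]
orientation: [-179.7, -0.1, -87.0]
force: [-2.2, 8.0, 22.0]
opening: 0.0002
gripper_force: 10.9
```

apply_moves --commands '[[[0, 0, 0.5], 0, 1], [[0, 0, 1.2], 0, 1], [[0, 0, 2], 0, 1], [[0, 0, 3], 0, 1], [[0, 0, 5], 0, 0.8], [[0, 0, 8], 0, 0.5], [[0, 0, 11], 0, 0.2], [[0.5, 4, 12], 0, 0.1], [[1, 8, 12], 0, 0.1], [[2, 12, 12], 0, 0.1], [[3, 16, 12], 0, 0.1], [[4, 20, 12], 0, 0.1], [[5, 24, 12], 0, 0.1], [[5.9, 28, 12], 0, 0.1], [[5.9, 28, 12], 0, 0.1]]'

```text
clock: 34.63
tool_pos: [0.5407, 0.0794, 0.1605]
orientation: [-179.8, 0.1, -86.9]
force: [1.0, -0.4, 0.3]
opening: 0.0683
gripper_force: 0.0
```

Run:
```python
from m import *
o=ctrl.get_obs(); print(o["tool_pos"],o["orientation"],o["force"],o["opening"])
t=ctrl.snapshot("top"); s=ctrl.snapshot("scene")
for c in(t,s):
  show("post",fit([(c,masks(c)["red"])],POST,[.5355,.1798,.046]))
  for d in ctrl.spot_point(c,"tray_handle")[:1]: print(d["score"],onz(c,d["at"],.03))
  for d in ctrl.spot_point(c,"pedal_toe")[:1]: print(d["score"],onz(c,d["at"],.054))
```

```text
[0.54073653 0.07944144 0.16046649] [-1.79836459e+02  5.24637960e-02 -8.68631268e+01] [ 0.96931334 -0.3793766   0.25220287] 0.06827678342161725
post [0.5361 0.1804] 1.0 0.367
0.45 [[0.54106999 0.17644071 0.03      ]]
0.73 [[ 0.48445639 -0.20835384  0.054     ]]
post [0.5359 0.1798] 2.4 0.227
0.75 [[0.53472664 0.17767937 0.03      ]]
0.56 [[ 0.47891219 -0.2162205   0.054     ]]
```

apply_moves --commands '[[[0, 4, 0], 0, 0.1], [[0, 8, 0], 0, 0.1], [[0, 10.5, 0], 0, 0.1], [[0, 10.8, 0], 0, 0.1], [[0, 10.8, 0], 0, 0.1], [[0, 10.8, -3], 0, 0.1], [[0, 10.8, -6], 0, 0.1], [[0, 10.8, -9], 0, 0.1], [[0, 10.8, -11.5], 0, 0.1], [[0, 10.8, -12.8], 0, 0.1], [[0, 10.8, -12.8], 0, 0.1], [[0, 10.8, -12.8], 0, 0.95], [[0, 10.8, -12.8], 0, 0.95], [[0, 10.8, -12.8], 0, 0.95], [[0, 10.8, -12.8], 0, 0.95], [[0, 10.8, -12.8], 0, 0.95], [[0, 10.8, -12.8], 0, 0.95], [[0, 10.8, -12.8], 0, 0.95], [[0, 10.8, -12.8], 0, 0.95], [[0, 10.8, -12.8], 0, 0.95]]'

```text
clock: 36.6
tool_pos: [0.5385, 0.1816, 0.0316]
orientation: [180.0, -0.0, -87.1]
force: [-4.7, -0.2, 4.3]
opening: 0.0243
gripper_force: 2.8
```

apply_moves --commands '[[[0, 0, 0], 0, 0.95], [[0, 0, 0], 0, 0.95], [[0, 0, 0], 0, 0.95], [[0.02, -0.4, 0], 0, 0.95], [[0.05, -1.1, 0], 0, 0.95], [[0.09, -1.9, 0], 0, 0.95], [[0.13, -2.8, 0], 0, 0.95], [[0.17, -3.7, 0], 0, 0.95], [[0.21, -4.6, 0], 0, 0.95], [[0.25, -5.5, 0], 0, 0.95], [[0.29, -6.4, 0], 0, 0.95], [[0.33, -7.3, 0], 0, 0.95], [[0.37, -8.2, 0], 0, 0.95], [[0.41, -9.1, 0], 0, 0.95], [[0.46, -10, 0], 0, 0.95], [[0.5, -10.9, 0], 0, 0.95], [[0.54, -11.8, 0], 0, 0.95], [[0.58, -12.7, 0], 0, 0.95], [[0.62, -13.6, 0], 0, 0.95], [[0.66, -14.5, 0], 0, 0.95]]'

```text
clock: 38.27
tool_pos: [0.5459, 0.0371, 0.0316]
orientation: [-179.9, 0.1, -87.1]
force: [1.2, 3.9, -0.9]
opening: 0.024
gripper_force: 30.0
```

apply_moves --commands '[[[0.05, -0.9, 0], 0, 0.95], [[0.09, -1.8, 0], 0, 0.95], [[0.13, -2.7, 0], 0, 0.95], [[0.17, -3.6, 0], 0, 0.95], [[0.21, -4.5, 0], 0, 0.95], [[0.25, -5.4, 0], 0, 0.95], [[0.29, -6.2, 0], 0, 0.95], [[0.3, -6.5, 0], 0, 0.95], [[0.3, -6.5, 0], 0, 0.95], [[0.3, -6.5, 0], 0, 0.2], [[0.3, -6.5, 0], 0, 0.2], [[0.3, -6.5, 0], 0, 0.2], [[0.3, -6.5, 0], 0, 0.2], [[0.3, -6.5, 0], 0, 0.2], [[0.3, -6.5, 0], 0, 0.2], [[0.3, -6.5, 2], 0, 0.2], [[0.3, -6.5, 5], 0, 0.3], [[0.3, -6.5, 9], 0, 0.3], [[0.3, -9, 12], 0, 0.3], [[0.3, -13, 12], 0, 0.3]]'

```text
clock: 39.93
tool_pos: [0.5524, -0.0919, 0.1587]
orientation: [-179.4, -0.0, -86.8]
force: [2.4, -0.7, -0.2]
opening: 0.0615
gripper_force: 0.0
```

```bash
cat >> m.py <<'E'
def keels(c,qs,z=.005):
    m=masks(c)["brass"]; m=cv2.morphologyEx(m.astype(np.uint8),cv2.MORPH_CLOSE,np.ones((3,3)))>0
    for q in qs: show("keel",fit([(c,m)],KEEL+[0,0,z],q))
E
python3 - <<'E'
from m import *
t,s=trayfit([.544,.105,.045])
y=np.radians(2.6)
for k in(-.073,0,.073): keels(s,[[.542+k,.105+k*.045,y+np.pi/2]])
E
```

```text
tray t [0.5645 0.0964] 3.3 0.574
tray s [0.543  0.1044] 2.8 0.21
0.06143682484169786 0.0 [ 0.54875472 -0.09651406  0.15362226] -87.27828598966984 [-0.5457206   0.75295413 -1.53986242]
keel [0.4641 0.0999] 94.5 0.827
keel [0.5388 0.1045] 95.5 0.937
keel [0.6088 0.1076] 98.9 0.625
```

apply_moves --commands '[[[-1.5, 4, 0], 0, 0.5], [[-3, 8, 0], 0, 0.5], [[-4.5, 12, 0], 0, 0.5], [[-6, 15.5, 0], 0, 0.5], [[-7.5, 18.5, 0], 0, 0.5], [[-8.1, 19.7, -1], 0, 0.5], [[-8.1, 19.7, -4], 0, 0.5], [[-8.1, 19.7, -7], 0, 0.5], [[-8.1, 19.7, -10], 0, 0.5], [[-8.1, 19.7, -11.6], 0, 0.5], [[-8.1, 19.7, -11.6], 0, 0.5], [[-8.1, 19.7, -11.6], 0, 0.95], [[-8.1, 19.7, -11.6], 0, 0.95], [[-8.1, 19.7, -11.6], 0, 0.95], [[-8.1, 19.7, -11.6], 0, 0.95], [[-8.1, 19.7, -11.6], 0, 0.95], [[-8.1, 19.7, -11.6], 0, 0.95], [[-8.1, 19.7, -11.6], 0, 0.95], [[-8.1, 19.7, -11.6], 0, 0.95], [[-8.1, 19.7, -11.6], 0, 0.95]]'

```text
clock: 41.7
tool_pos: [0.4675, 0.1037, 0.0359]
orientation: [-180.0, 0.0, -87.1]
force: [-1.0, 0.6, 4.6]
opening: 0.0158
gripper_force: 30.0
```

apply_moves --commands '[[[0, 0, 2], 0, 0.95], [[0, 0, 5], 0, 0.95], [[0, 0, 8.5], 0, 0.95], [[0, -3, 10], 0, 0.95], [[0, -7, 10], -0.02, 0.95], [[0, -11, 10], -0.04, 0.95], [[0, -15, 10], -0.06, 0.95], [[0, -19, 10], -0.084, 0.95], [[-1, -23, 10], -0.084, 0.95], [[-2, -27, 10], -0.084, 0.95], [[-3, -31, 10], -0.084, 0.95], [[-4, -35, 10], -0.084, 0.95], [[-5, -39, 10], -0.084, 0.95], [[-6, -43, 10], -0.084, 0.95], [[-7, -46.5, 10], -0.084, 0.95], [[-7.35, -47.4, 10], -0.084, 0.95], [[-7.35, -47.4, 10], -0.084, 0.95], [[-7.35, -47.4, 10], -0.084, 0.95]]'

```text
clock: 43.2
tool_pos: [0.3927, -0.3707, 0.1348]
orientation: [179.9, 0.0, -92.1]
force: [-0.1, 0.7, -1.8]
opening: 0.0158
gripper_force: 30.0
```

Run:
```python
from m import *
o=ctrl.get_obs(); print(o["tool_pos"],o["gripper_force"],o["opening"],o["orientation"][2])
t,s=trayfit([.544,.105,.045])
```

```text
[ 0.39272307 -0.37069048  0.13480744] 29.99968707561493 0.015772040945523282 -92.08554901632458
tray t [0.5363 0.1027] 2.1 0.153
tray s [0.5393 0.1014] 2.5 0.218
0.01579223312115351 29.99972015619278 [ 0.39357961 -0.36970929  0.13524122] -91.93962759784333 [ 0.70837741 -0.29380972 -1.22334158]
```

apply_moves --commands '[[[0, 0, -3], 0, 0.95], [[0, 0, -6], 0, 0.95], [[0, 0, -8], 0, 0.95], [[0, 0, -9.3], 0, 0.95], [[0, 0, -10], 0, 0.95], [[0, 0, -10.1], 0, 0.95], [[0, 0, -10.1], 0, 0.95], [[0, 0, -10.1], 0, 0.55], [[0, 0, -10.1], 0, 0.55], [[0, 0, -10.1], 0, 0.55], [[0, 0, -10.1], 0, 0.55], [[0, 0, -10.1], 0, 0.55], [[0, 0, -8.5], 0, 0.55], [[0, 0, -5], 0, 0.55], [[0, 0, -1], 0, 0.5], [[0, 4, 0], 0, 0.5], [[1, 8, 0], 0.02, 0.5], [[2, 12, 0], 0.04, 0.5], [[3, 16, 0], 0.06, 0.5], [[4, 20, 0], 0.084, 0.5]]'

```text
clock: 44.97
tool_pos: [0.4338, -0.1688, 0.1361]
orientation: [-179.9, 0.0, -87.1]
force: [1.3, -0.4, 0.0]
opening: 0.0434
gripper_force: 0.0
```

Run:
```python
from m import *
t,s=trayfit([.538,.102,.045])
for c in(t,s):
  keels(c,[[.3935,-.373,1.53]],.004); show("plate",fit([(c,pmask(c))],PLATE+[0,0,.004],[.3935,-.373,1.53]))
  keels(c,[[.538,.102,1.61],[.611,.105,1.61]])
  show("mat",fit([(c,cv2.morphologyEx((masks(c)["green"]|pmask(c)|masks(c)["brass"]).astype(np.uint8),cv2.MORPH_CLOSE,np.ones((3,3)))>0)],MAT,[.4665,-.3757,-.03]))
```

```text
tray t [0.5449 0.0899] 14.1 0.419
tray s [0.5394 0.1012] 2.4 0.225
0.04366142502259735 0.0 [ 0.43539448 -0.16614207  0.13630277] -86.74632642588226 [ 0.66353851 -1.2264236   0.29803965]
keel [ 0.3935 -0.3745] 87.7 0.256
plate [ 0.3928 -0.3741] 86.6 0.079
keel [0.5387 0.1017] 90.0 0.427
keel [0.6115 0.1049] 90.1 0.588
mat [ 0.4656 -0.3745] -1.8 0.069
keel [ 0.3902 -0.3784] 66.2 0.645
plate [ 0.3992 -0.3749] 87.2 0.304
keel [0.5339 0.1031] 95.8 0.696
keel [0.6064 0.1046] 98.7 0.637
mat [ 0.4632 -0.3765] -2.9 0.132
```

apply_moves --commands '[[[1, 4, 0], 0, 0.5], [[2.5, 8, 0], 0, 0.5], [[4, 11.5, 0], 0, 0.5], [[5.5, 15, 0], 0, 0.5], [[7, 18.5, 0], 0, 0.5], [[8.5, 22, 0], 0, 0.5], [[10, 25.5, 0], 0, 0.5], [[10.4, 27.4, 0], 0, 0.5], [[10.4, 27.4, -3], 0, 0.5], [[10.4, 27.4, -6], 0, 0.5], [[10.4, 27.4, -9], 0, 0.5], [[10.4, 27.4, -10], 0, 0.5], [[10.4, 27.4, -10], 0, 0.5], [[10.4, 27.4, -10], 0, 0.95], [[10.4, 27.4, -10], 0, 0.95], [[10.4, 27.4, -10], 0, 0.95], [[10.4, 27.4, -10], 0, 0.95], [[10.4, 27.4, -10], 0, 0.95], [[10.4, 27.4, -10], 0, 0.95], [[10.4, 27.4, -10], 0, 0.95]]'

```text
clock: 46.73
tool_pos: [0.5383, 0.1038, 0.0367]
orientation: [-179.9, 0.0, -87.1]
force: [-2.3, 0.7, 6.1]
opening: 0.0157
gripper_force: 30.0
```

apply_moves --commands '[[[0, 0, 0], 0, 0.95], [[0, 0, 2], 0, 0.95], [[0, 0, 5], 0, 0.95], [[0, 0, 8.5], 0, 0.95], [[0, -3, 10], 0, 0.95], [[0, -7, 10], -0.02, 0.95], [[0, -11, 10], -0.04, 0.95], [[0, -15, 10], -0.06, 0.95], [[0, -19, 10], -0.084, 0.95], [[-1, -23, 10], -0.084, 0.95], [[-2, -27, 10], -0.084, 0.95], [[-3, -31, 10], -0.084, 0.95], [[-4, -35, 10], -0.084, 0.95], [[-5, -39, 10], -0.084, 0.95], [[-6, -43, 10], -0.084, 0.95], [[-7, -46.5, 10], -0.084, 0.95], [[-7.15, -47.6, 10], -0.084, 0.95], [[-7.15, -47.6, 10], -0.084, 0.95], [[-7.15, -47.6, 10], -0.084, 0.95]]'

```text
clock: 48.32
tool_pos: [0.4655, -0.3728, 0.1352]
orientation: [180.0, 0.0, -92.1]
force: [0.4, 1.3, -1.8]
opening: 0.0158
gripper_force: 30.0
```

apply_moves --commands '[[[0, 0, -3], 0, 0.95], [[0, 0, -6], 0, 0.95], [[0, 0, -8], 0, 0.95], [[0, 0, -9.3], 0, 0.95], [[0, 0, -10], 0, 0.95], [[0, 0, -10.05], 0, 0.95], [[0, 0, -10.05], 0, 0.95]]'

```text
clock: 48.9
tool_pos: [0.4669, -0.3713, 0.0354]
orientation: [-180.0, -0.0, -91.9]
force: [0.4, -0.2, -1.5]
opening: 0.0157
gripper_force: 30.0
```

apply_moves --commands '[[[0, 0, 0], 0, 0.55], [[0, 0, 0], 0, 0.55], [[0, 0, 0], 0, 0.55], [[0, 0, 0], 0, 0.55], [[0, 0, 0], 0, 0.55], [[0, 0, 1.5], 0, 0.55], [[0, 0, 5], 0, 0.55], [[0, 0, 9], 0, 0.5], [[0, 4, 10], 0, 0.5], [[1, 8, 10], 0.02, 0.5], [[2, 12, 10], 0.04, 0.5], [[3, 16, 10], 0.06, 0.5], [[4, 20, 10], 0.084, 0.5]]'

```text
clock: 49.98
tool_pos: [0.5063, -0.1708, 0.1356]
orientation: [-179.9, 0.0, -87.1]
force: [1.9, -1.0, 0.3]
opening: 0.0439
gripper_force: 0.0
```

Run:
```python
from m import *
t,s=trayfit([.538,.102,.045])
for c in(t,s):
  for q in([.393,-.374,1.53],[.466,-.374,1.53]): show("plate",fit([(c,pmask(c))],PLATE+[0,0,.004],q))
  keels(c,[[.611,.105,1.61]])
```

```text
tray t [0.5415 0.1034] -19.0 0.666
tray s [0.5402 0.1013] 2.6 0.21
0.04389694980190766 0.0 [ 0.50782723 -0.16807133  0.13571859] -86.7922242533547 [-0.19157587 -0.07824545  0.85962987]
plate [ 0.3932 -0.3743] 88.3 0.4
plate [ 0.4654 -0.3738] 88.5 0.294
keel [0.66   0.1049] 91.2 0.733
plate [ 0.439 -0.378] 54.1 0.838
plate [ 0.4574 -0.3744] 100.7 0.633
keel [0.6069 0.1049] 96.2 0.501h.py:39: RuntimeWarning: divide by zero encountered in divide
  h=soft(s,P,v*[1,1,10])[a,b]; c+=np.abs(h-M[a,b]).sum()/h.sum()
```

apply_moves --commands '[[[1, 4, 0], 0, 0.5], [[2.5, 8, 0], 0, 0.5], [[4, 11.5, 0], 0, 0.5], [[5.5, 15, 0], 0, 0.5], [[7, 18.5, 0], 0, 0.5], [[8.5, 22, 0], 0, 0.5], [[10, 25.5, 0], 0, 0.5], [[10.5, 28, 0], 0, 0.5], [[10.5, 28, -3], 0, 0.5], [[10.5, 28, -6], 0, 0.5], [[10.5, 28, -9], 0, 0.5], [[10.5, 28, -9.95], 0, 0.5], [[10.5, 28, -9.95], 0, 0.5], [[10.5, 28, -9.95], 0, 0.95], [[10.5, 28, -9.95], 0, 0.95], [[10.5, 28, -9.95], 0, 0.95], [[10.5, 28, -9.95], 0, 0.95], [[10.5, 28, -9.95], 0, 0.95], [[10.5, 28, -9.95], 0, 0.95], [[10.5, 28, -9.95], 0, 0.95]]'

```text
clock: 51.75
tool_pos: [0.6116, 0.1077, 0.0366]
orientation: [-179.9, 0.0, -87.1]
force: [-1.5, -0.3, 5.8]
opening: 0.0155
gripper_force: 30.0
```

apply_moves --commands '[[[0, 0, 0], 0, 0.95], [[0, 0, 2], 0, 0.95], [[0, 0, 5], 0, 0.95], [[0, 0, 8.5], 0, 0.95], [[0, -3, 10], 0, 0.95], [[0, -7, 10], -0.02, 0.95], [[0, -11, 10], -0.04, 0.95], [[0, -15, 10], -0.06, 0.95], [[0, -19, 10], -0.084, 0.95], [[-1, -23, 10], -0.084, 0.95], [[-2, -27, 10], -0.084, 0.95], [[-3, -31, 10], -0.084, 0.95], [[-4, -35, 10], -0.084, 0.95], [[-5, -39, 10], -0.084, 0.95], [[-6, -43, 10], -0.084, 0.95], [[-7, -46.5, 10], -0.084, 0.95], [[-7.2, -48.1, 10], -0.084, 0.95], [[-7.2, -48.1, 10], -0.084, 0.95], [[-7.2, -48.1, 10], -0.084, 0.95]]'

```text
clock: 53.33
tool_pos: [0.5383, -0.3744, 0.135]
orientation: [180.0, 0.0, -92.1]
force: [-0.4, 0.5, -1.5]
opening: 0.0156
gripper_force: 30.0
```

Run:
```python
from m import *
o=ctrl.get_obs(); print(o["tool_pos"],o["gripper_force"],o["opening"],o["orientation"][2])
t=ctrl.snapshot("top"); s=ctrl.snapshot("scene")
show("tray",fit([(t,masks(t)["white"])],TRAY,[.54,.102,.045]));show("tray",fit([(s,masks(s)["white"])],TRAY,[.54,.102,.045]))
for c in(t,s):
  for q in([.393,-.374,1.53],[.466,-.374,1.53]): show("plate",fit([(c,pmask(c))],PLATE+[0,0,.004],q))
```

```text
[ 0.53834633 -0.37437547  0.13495654] 29.99957263469696 0.015629162450767037 -92.09456484217982
tray [0.5384 0.1013] 2.4 0.061
tray [0.539 0.101] 2.7 0.197
plate [ 0.3924 -0.3741] 86.7 0.418
plate [ 0.4644 -0.3708] 86.1 0.69
plate [ 0.4104 -0.3799] 84.5 0.997
plate [ 0.4604 -0.3734] 96.2 1.282
```

apply_moves --commands '[[[0, 0, -3], 0, 0.95], [[0, 0, -6], 0, 0.95], [[0, 0, -8], 0, 0.95], [[0, 0, -9.3], 0, 0.95], [[0, 0, -10], 0, 0.95], [[0, 0, -10.05], 0, 0.95], [[0, 0, -10.05], 0, 0.95], [[0, 0, -10.05], 0, 0.55], [[0, 0, -10.05], 0, 0.55], [[0, 0, -10.05], 0, 0.55], [[0, 0, -10.05], 0, 0.55], [[0, 0, -10.05], 0, 0.55], [[0, 0, -8.5], 0, 0.55], [[0, 0, -5], 0, 0.55], [[0, 0, 0], 0, 0.5], [[0, 4, 4], 0, 0.5], [[0, 8, 8], 0, 0.5], [[0, 12, 10], 0, 0.5], [[0, 16, 10], 0, 0.5], [[0, 20, 10], 0, 0.5]]'

```text
clock: 55.1
tool_pos: [0.5399, -0.2023, 0.2345]
orientation: [-179.7, -0.0, -92.0]
force: [1.2, 0.4, 0.2]
opening: 0.0438
gripper_force: 0.0
```

apply_moves --commands '[[[0, 4, 0], 0, 0.5], [[0, 8, 0], 0, 0.5], [[0, 12, 0], 0, 0.5], [[0, 16, 0], 0, 0.5], [[0, 16, 0], 0, 0.5], [[0, 16, 0], 0, 0.5]]'

```text
clock: 55.6
tool_pos: [0.5393, -0.041, 0.2319]
orientation: [-180.0, 0.0, -91.7]
force: [-0.3, -1.0, -0.2]
opening: 0.0441
gripper_force: 0.0
```

Run:
```python
from m import *
t=ctrl.snapshot("top"); s=ctrl.snapshot("scene")
o=ctrl.get_obs(); print(o["clock"],o["tool_pos"],o["force"])
for c in(t,s):
  show("mat",fit([(c,cv2.morphologyEx((masks(c)["green"]|pmask(c)|masks(c)["brass"]).astype(np.uint8),cv2.MORPH_CLOSE,np.ones((3,3)))>0)],MAT,[.4665,-.3757,-.03]))
  for q in([.393,-.374,1.53],[.466,-.374,1.53],[.539,-.376,1.53]): show("plate",fit([(c,pmask(c))],PLATE+[0,0,.004],q)); keels(c,[q],.004)
  for d in ctrl.spot_point(c,"plate_a_mid")[:5]: print(round(d["score"],2),np.round(onz(c,d["at"],.02)[0],3))
  for n,z in(("pincushion",0),("spool",0),("pedal_toe",.054)):
    for d in ctrl.spot_point(c,n)[:1]: print(n,round(d["score"],2),np.round(onz(c,d["at"],z)[0],3))
show("tray s",fit([(s,masks(s)["white"])],TRAY,[.54,.102,.045]))
```

```text
55.7 [ 0.53920073 -0.04313973  0.23165781] [-0.4360121  -0.1701828   0.53735864]
mat [ 0.4669 -0.3737] -1.8 0.068
plate [ 0.3928 -0.3741] 86.7 0.426
keel [ 0.3935 -0.3747] 87.5 0.245
plate [ 0.4653 -0.3729] 88.3 0.638
keel [ 0.4663 -0.3733] 90.4 0.264
plate [ 0.5386 -0.3754] 89.7 0.341
keel [ 0.5382 -0.3746] 89.3 0.253
0.61 [ 0.537 -0.37   0.02 ]
0.39 [ 0.483 -0.204  0.02 ]
pincushion 0.74 [ 0.544 -0.185  0.   ]
spool 0.43 [ 0.388 -0.067  0.   ]
pedal_toe 0.75 [ 0.475 -0.205  0.054]
mat [ 0.4638 -0.3772] -2.7 0.166
plate [ 0.4493 -0.3752] 101.1 0.584
keel [ 0.3967 -0.3759] 99.4 1.11
plate [ 0.4623 -0.3732] 96.2 1.447
keel [ 0.4662 -0.3715] 98.9 1.203
plate [ 0.5366 -0.3734] 102.7 0.84
keel [ 0.5398 -0.3763] 79.9 0.803
0.82 [ 0.547 -0.371  0.02 ]
pincushion 0.82 [ 0.547 -0.177  0.   ]
spool 0.51 [ 0.397 -0.046  0.   ]
pedal_toe 0.58 [ 0.482 -0.203  0.054]
tray s [0.5389 0.101 ] 2.7 0.197
```

All three plates are keel up on the mat, at x = 0.393, 0.466 and 0.539 m. The empty tray is clear of the lamp and the bystanders are where they were, so I'm handing in.

```bash
python3 -c "
from plant import ctrl
print(ctrl.close_job())"
```

```text
the job is handed in; nothing more can be done
None
```

I've handed the job in: all three plates lie keel up on the mat, cured with the tray home and the pedal held at its stop for about 3 s, and the empty tray is drawn well clear of the lamp. No verdict came back.

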